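# Strip the bottle-stop angles off the stirrer and nest them by tag

## Robot

A 7-joint arm with a two-finger parallel gripper is mounted at the origin on the work surface. World frame = base frame: x ahead of the robot, y to its left, z up, the work surface at z = 0. Lengths are in m, angles in rad, forces in N, time in s.
With the tool pointing down it reaches from about 0.4 to 0.9 m from the base axis. Payload 5.5 kg.
Tool frame: the origin (TCP) lies at the very end of the fingers, on their centre line; the grasp point (between the pads) lies 19 mm behind it (robot.grip_point_offset is the distance from the TCP to the grasp point, in m); z points along the fingers, y is the line along which they close (so a half turn about z gives the same grasp; the last joint's range is limited). The gripper opens to 92 mm and grips with 3 to 60 N. Pads are 19 mm wide; open, the fingers measure 130 mm over their backs; the gripper's body (75 mm by 190 mm) begins 47 mm behind the grasp point.
Start: joints at [-1.05, 0.501, -0.427, 1.55, 0.221, 1.138, -0.21], TCP at [0.166, 0.629, 0.227] pointing down, gripper open.
Joint ranges: [-2.88, 2.88], [-0.31, 2.03], [-1.54, 1.56], [0.2, 2.42], [-1.41, 4.55], [0.19, 2.02], [-2.57, 2.57]. Speed limits (rad/s): [2.57, 2.57, 3.14, 3.14, 3.14, 3.14, 3.14].

## Interface

Orientations are given as [roll, pitch, yaw] about the fixed x, y, z axes, in that order (R = Rz(yaw) Ry(pitch) Rx(roll)).
In Python, from workcell import robot gives the robot as it stands. The module is installed in compiled form; this text tells all that it offers.
- The arm moves only by the tool apply_moves, never from a script. Its argument "steps" is a list of rows, each a list of 7 numbers: the turn, a rotation vector about the world's x, y, z in units of 0.12 rad (1.0 is 0.12 rad), then the shift along the world's x, y, z in units of 2 cm (1.0 is 2 cm), then the opening, from 0 (shut) to 1 (fully open). In form: [[rx, ry, rz, x, y, z, claw], ...]. A call has 1 to 5 rows; each row shifts and turns the commanded pose from where the row before left it; what a row does not reach is not made up. A row lasts 1/12 s, in which the tool goes at most 41.7 mm and 7.16 degrees, less where a joint would pass 70% of its speed; a pose out of reach is approached as far as the arm can. A call with a number of a shift or a turn outside -1 to 1 is refused whole. A call with a gripper value outside its range is refused whole. The fingers move at their own pace and stop on an object; "grip_force" is the grip in N (left out, the last holds). Time passes only in rows, so rows that do not move let the fingers close. It gives the time, the measured TCP pose, the force, the opening and the grip force at its end, in the units of the state.
- robot.state(): the state, without advancing time (a new reading comes with each control period).
- robot.read_camera(name): name is "side" or "top"; returns the picture (480x640x3 uint8, red, green, blue); there is no depth.
- robot.camera_params(name): a dict with "intrinsics" (3x3 intrinsics, pixels), "rvec" (rotation vector, rad) and "tvec" (3), from world to camera coordinates, as OpenCV has them. Camera axes: x right, y down, z forward; pixel columns grow to the right and rows downward; lengths in m; the calibration is good to about 2 mm. A picture is of the moment at which its call begins. camera_params takes no time and is no camera call.
- robot.hand_in(): hands the job in; it is judged then, once.
The state is a dict: "time": time; "qpos": joint angles; "qvel": joint speeds; "tau": joint torques, N m; "eef_pos": TCP position; "eef_rot": TCP orientation; "wrist_force": force on the tool from outside, world axes, zero at the start; "torque": the same for the moment, N m; "opening": finger opening in m; "grasp_force": force on a finger pad.
Only numpy, scipy, OpenCV 4.12 (cv2) and the standard library are available. Lean on these libraries where they do the work, as an engineer would, in place of code of your own. Each camera call takes 0.05 s, during which the arm holds its last target. There are 200 camera calls.

## Task

The run is over: press the stirrer's red stop key first, then clear all the bottle-stop angle sections off its deck. Nest them corner over corner on the storage racks, green-taped ones on the green pass rack and red-taped ones on the red reject rack, each fully home on the angle below with legs and ends lined up and its taped end at the rack's label plate. Leave the bottles standing where they are.

Things in the scene. Friction and masses are not known exactly. Their poses are not given: they have to be found in the camera images.
- stirrer: multi-position magnetic stirrer, fixed: flat stainless deck 400 (x) x 580 (y) mm, top 55 mm above the bench. Origin: centre of its underside, on the bench. Control strip along its +y side. The angle sections lie on the deck; loose bottles stand along its far (+x) side and on the strip; two white 40 mm stir bars lie on it
- stop_key_top (a point): top centre of the red round stop key (radius 14 mm) on the stirrer's control strip; pressed straight down
- stop_key (a joint): travel of the stop key: 0 up, 0.006 m fully down (5 N); springs back
- rack_pass_ridge (a point): green pass rack, fixed: 150 x 96 x 10 mm base plate and on it a 100 mm steel length of the same angle, corner up, feet 30 mm above the bench. Point: on its outer corner at mid-length, 61.1 mm above the bench; x along the corner, the label plate at the -x end. Centres of the sections nested on it lie 7.1 mm below, 1.4 mm above and 9.9 mm above this point (first, second, third)
- rack_pass_label (a point): middle of the top edge of that rack's upright label plate (70 mm wide, 3 mm thick), 72.5 mm toward -x of the ridge point and 35 mm above the bench
- rack_reject_ridge (a point): red reject rack, fixed: 150 x 96 x 10 mm base plate and on it a 100 mm steel length of the same angle, corner up, feet 30 mm above the bench. Point: on its outer corner at mid-length, 61.1 mm above the bench; x along the corner, the label plate at the -x end. Centres of the sections nested on it lie 7.1 mm below, 1.4 mm above and 9.9 mm above this point (first, second, third)
- rack_reject_label (a point): middle of the top edge of that rack's upright label plate (70 mm wide, 3 mm thick), 72.5 mm toward -x of the ridge point and 35 mm above the bench
- angle_g1_mid (a point): cream right-angle section, 100 mm long, legs 38 x 6 mm, lying on its feet, corner up like a roof: 60 mm wide, 31.1 high, 85 g; 24 mm of green tape at one end. Point: its centre, 15.6 mm above its feet; x along the corner to the taped end, z up. Its feet end in upright outer faces 8.2 mm tall, 60 mm apart, to grip it across. Nested sections lie 8.5 mm above one another. May be absent
- angle_r1_mid (a point): cream right-angle section, 100 mm long, legs 38 x 6 mm, lying on its feet, corner up like a roof: 60 mm wide, 31.1 high, 85 g; 24 mm of red tape at one end. Point: its centre, 15.6 mm above its feet; x along the corner to the taped end, z up. Its feet end in upright outer faces 8.2 mm tall, 60 mm apart, to grip it across. Nested sections lie 8.5 mm above one another. May be absent
- angle_g2_mid (a point): cream right-angle section, 100 mm long, legs 38 x 6 mm, lying on its feet, corner up like a roof: 60 mm wide, 31.1 high, 85 g; 24 mm of green tape at one end. Point: its centre, 15.6 mm above its feet; x along the corner to the taped end, z up. Its feet end in upright outer faces 8.2 mm tall, 60 mm apart, to grip it across. Nested sections lie 8.5 mm above one another. May be absent
- angle_r2_mid (a point): cream right-angle section, 100 mm long, legs 38 x 6 mm, lying on its feet, corner up like a roof: 60 mm wide, 31.1 high, 85 g; 24 mm of red tape at one end. Point: its centre, 15.6 mm above its feet; x along the corner to the taped end, z up. Its feet end in upright outer faces 8.2 mm tall, 60 mm apart, to grip it across. Nested sections lie 8.5 mm above one another. May be absent
- angle_g3_mid (a point): cream right-angle section, 100 mm long, legs 38 x 6 mm, lying on its feet, corner up like a roof: 60 mm wide, 31.1 high, 85 g; 24 mm of green tape at one end. Point: its centre, 15.6 mm above its feet; x along the corner to the taped end, z up. Its feet end in upright outer faces 8.2 mm tall, 60 mm apart, to grip it across. Nested sections lie 8.5 mm above one another. May be absent
- angle_r3_mid (a point): cream right-angle section, 100 mm long, legs 38 x 6 mm, lying on its feet, corner up like a roof: 60 mm wide, 31.1 high, 85 g; 24 mm of red tape at one end. Point: its centre, 15.6 mm above its feet; x along the corner to the taped end, z up. Its feet end in upright outer faces 8.2 mm tall, 60 mm apart, to grip it across. Nested sections lie 8.5 mm above one another. May be absent
- bottle_b1: glass bottle with coloured cap, 68 mm wide, 125 mm tall, standing on the stirrer; origin: centre of its underside. To be left alone
- bottle_b2: glass bottle with coloured cap, 68 mm wide, 125 mm tall, standing on the stirrer; origin: centre of its underside. To be left alone
- bottle_b3: glass bottle with coloured cap, 68 mm wide, 125 mm tall, standing on the stirrer; origin: centre of its underside. To be left alone
- bottle_b4: glass bottle with coloured cap, 68 mm wide, 125 mm tall, standing on the stirrer; origin: centre of its underside. To be left alone

How it is judged:
On the way:
1. the stop key is pressed (4 mm or more) while no angle section has yet been brought to a rack (all more than 110 mm from both) (value of joint stop_key above 0.004 m and horizontal distance between each of angle_g1_mid, angle_r1_mid, angle_g2_mid, angle_r2_mid, angle_g3_mid, angle_r3_mid and rack_pass_ridge above 0.11 m and horizontal distance between each of angle_g1_mid, angle_r1_mid, angle_g2_mid, angle_r2_mid, angle_g3_mid, angle_r3_mid and rack_reject_ridge above 0.11 m), for 0.05 s.
At the end, for the whole second after the job is handed in: Every section present lies nested on the rack of its tape's colour: ends within 12 mm of the rack angle's, corner within 6 mm sideways, its centre between 12 mm below and 18 mm above the ridge point, directions and tilt within 0.10 rad, taped end toward the label plate; all at rest, stop key up (x of angle_g1_mid in the frame of rack_pass_ridge between -0.012 and 0.012 m and y of angle_g1_mid in the frame of rack_pass_ridge between -0.006 and 0.006 m and z of angle_g1_mid in the frame of rack_pass_ridge between -0.012 and 0.018 m and angle between the x axis of each of angle_g1_mid, angle_g2_mid, angle_g3_mid and the x axis of rack_pass_ridge, either way round below 0.1 rad and angle between the z axis of each of angle_g1_mid, angle_g2_mid, angle_g3_mid and the z axis of rack_pass_ridge, either way round below 0.1 rad and x of rack_pass_label in the frame of angle_g1_mid above 0.04 m and x of angle_r1_mid in the frame of rack_reject_ridge between -0.012 and 0.012 m and y of angle_r1_mid in the frame of rack_reject_ridge between -0.006 and 0.006 m and z of angle_r1_mid in the frame of rack_reject_ridge between -0.012 and 0.018 m and angle between the x axis of each of angle_r1_mid, angle_r2_mid, angle_r3_mid and the x axis of rack_reject_ridge, either way round below 0.1 rad and angle between the z axis of each of angle_r1_mid, angle_r2_mid, angle_r3_mid and the z axis of rack_reject_ridge, either way round below 0.1 rad and x of rack_reject_label in the frame of angle_r1_mid above 0.04 m and x of angle_g2_mid in the frame of rack_pass_ridge between -0.012 and 0.012 m and y of angle_g2_mid in the frame of rack_pass_ridge between -0.006 and 0.006 m and z of angle_g2_mid in the frame of rack_pass_ridge between -0.012 and 0.018 m and x of rack_pass_label in the frame of angle_g2_mid above 0.04 m and x of angle_r2_mid in the frame of rack_reject_ridge between -0.012 and 0.012 m and y of angle_r2_mid in the frame of rack_reject_ridge between -0.006 and 0.006 m and z of angle_r2_mid in the frame of rack_reject_ridge between -0.012 and 0.018 m and x of rack_reject_label in the frame of angle_r2_mid above 0.04 m and x of angle_g3_mid in the frame of rack_pass_ridge between -0.012 and 0.012 m and y of angle_g3_mid in the frame of rack_pass_ridge between -0.006 and 0.006 m and z of angle_g3_mid in the frame of rack_pass_ridge between -0.012 and 0.018 m and x of rack_pass_label in the frame of angle_g3_mid above 0.04 m and x of angle_r3_mid in the frame of rack_reject_ridge between -0.012 and 0.012 m and y of angle_r3_mid in the frame of rack_reject_ridge between -0.006 and 0.006 m and z of angle_r3_mid in the frame of rack_reject_ridge between -0.012 and 0.018 m and x of rack_reject_label in the frame of angle_r3_mid above 0.04 m and value of joint stop_key below 0.001 m); the robot touches nothing.
It fails at once if a bottle is shifted more than 30 mm or tipped (distance of any of bottle_b1, bottle_b2, bottle_b3, bottle_b4 from where it was at the start of the episode above 0.03 m or angle between any of bottle_b1, bottle_b2, bottle_b3, bottle_b4's own z axis and vertical above 0.35 rad).
Of angle_g1, angle_r1, angle_g2, angle_r2, angle_g3, angle_r3 only 4 to 6 are there at a start; the rules pass over those that are not, and their reading is None.
At some moment in a run one of angle_g1, angle_r1, angle_g2, angle_r2, angle_g3, angle_r3 may be knocked a few centimetres aside while the robot is not near it.
It also fails if it takes over 210 s, if anything falls off the work surface, if the arm or the gripper's body presses on something with over 40 N, if the wrist force passes 120 N, or if a joint passes its speed limit or range.

## Working session

There is one attempt and no reset: what is moved stays moved. The work goes in short steps, Python scripts to look and compute and a tool call to move; the robot and the scene stay as the last step left them, time stands still between calls to the robot, and variables do not carry over. Pictures are saved under pics/ and viewed, at most 14 in all, crops included, and the job is handed in when it is done.

Besides the shell and the picture viewer there is one more tool, called after "Call:" as name(argument=value, ...) on one line, values as JSON. apply_moves: Moves the arm, as the interface text tells. Its arguments: {"type":"object","properties":{"steps":{"type":"array"},"grip_force":{"type":"number"}},"required":["steps"]}

```bash
mkdir -p pics
cat > h.py <<'E'
import numpy as np, cv2
from workcell import robot
def cam(n):
    p=robot.camera_params(n); return np.array(p["intrinsics"],float),np.array(p["rvec"],float).ravel(),np.array(p["tvec"],float).ravel()
def ray(n,uv):
    K,r,t=cam(n); R=cv2.Rodrigues(r)[0]
    d=R.T@np.linalg.inv(K)@np.array([uv[0],uv[1],1.]); return -R.T@t,d
def onz(n,uv,z):
    c,d=ray(n,uv); return c+d*(z-c[2])/d[2]
def tri(uvt,uvs):
    c1,d1=ray("top",uvt);c2,d2=ray("side",uvs)
    d1/=np.linalg.norm(d1);d2/=np.linalg.norm(d2)
    s=np.linalg.lstsq(np.c_[d1,-d2],c2-c1,rcond=None)[0]
    a,b=c1+s[0]*d1,c2+s[1]*d2
    return (a+b)/2,np.linalg.norm(a-b)
def proj(n,P):
    K,r,t=cam(n); return cv2.projectPoints(np.atleast_2d(np.array(P,float)),r,t,K,None)[0].reshape(-1,2)
def snap(n,f=None):
    im=robot.read_camera(n)
    if f: cv2.imwrite("pics/"+f,im[:,:,::-1])
    return im
E
python3 - <<'E'
from h import *
for n in("top","side"):
    snap(n,n+"0.png"); print(n,ray(n,(320,240)))
s=robot.state();print(s)
E
```

```text
top (array([0.34210187, 0.01094977, 1.33391939]), array([ 2.13977140e-01,  2.84356570e-04, -9.76851458e-01]))
side (array([ 0.04018849, -0.70012064,  0.83785742]), array([ 0.4777345 ,  0.6163453 , -0.62615449]))
{'time': 0.1, 'qpos': array([-1.04979368,  0.50181706, -0.42679436,  1.55133548,  0.22081581,
        1.13828557, -0.21032962]), 'qvel': array([-0.00093712, -0.00247534,  0.00113604, -0.00384978,  0.0011916 ,
       -0.0011521 ,  0.00118571]), 'tau': array([-1.12485141e-02, -5.67869639e+01, -5.83835408e+00, -2.79917872e+01,
       -6.88499166e-02,  2.40045867e-02,  2.02900003e-05]), 'eef_pos': array([0.16560902, 0.62789887, 0.22574557]), 'eef_rot': array([-3.1398042e+00, -6.1509309e-05,  2.8838018e+00]), 'wrist_force': array([-0.0469541 ,  0.0120766 , -0.84481353]), 'torque': array([0.00362324, 0.02920125, 0.00839749]), 'grasp_force': 0.0, 'opening': 0.09173186553391068}
```

View pics/top0.png

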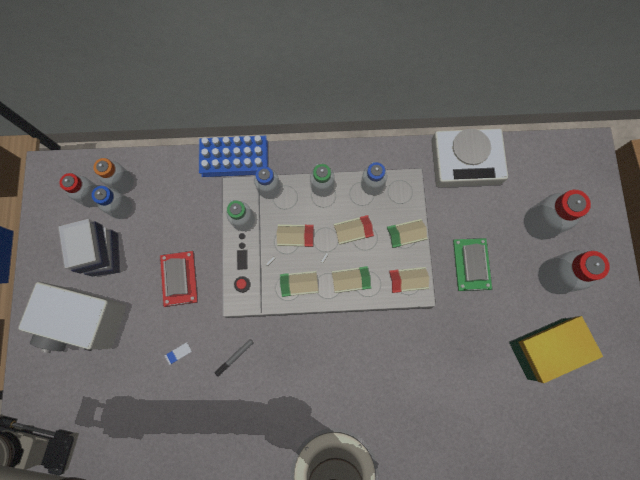

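View pics/side0.png

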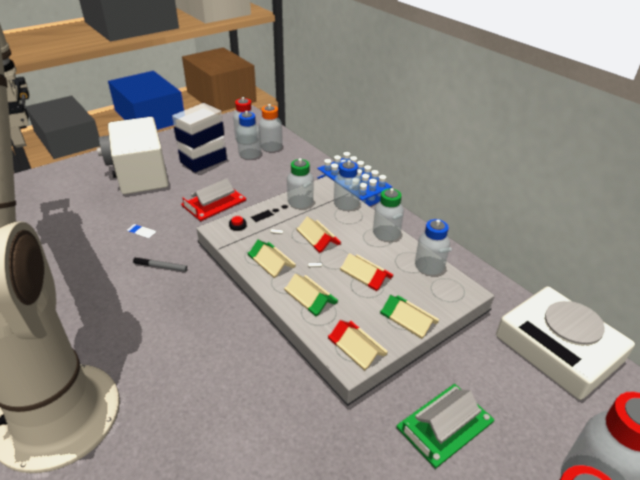

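The top view shows six sections: taped ends at about (309,236)R, (368,227)R, (394,235)G, (285,285)G, (365,279)G and (396,281)R. The red rack is at (178,278), the green rack at (474,264) and the stop key at (241,284). The four bottles are along the top edge of the deck and on the strip. I'll enlarge it to see the ridges and labels.

Run:
```python
import cv2,numpy as np
im=cv2.imread("pics/top0.png")
a=cv2.resize(im[195:315,265:440],None,fx=4.5,fy=4.5,interpolation=cv2.INTER_CUBIC);cv2.imwrite("pics/z1.png",a)
r=[cv2.resize(im[y:y+80,x:x+60],None,fx=5,fy=5,interpolation=cv2.INTER_CUBIC) for x,y in((150,240),(445,225))]
im=cv2.imread("pics/side0.png")
r2=[cv2.resize(im[y:y+80,x:x+100],(375,300),interpolation=cv2.INTER_CUBIC) for x,y in((165,160),(395,380))]
cv2.imwrite("pics/z2.png",np.vstack([np.hstack([cv2.resize(q,(225,300)) for q in r]+[np.zeros((300,300,3),np.uint8)]),np.hstack(r2)]))
```

```text
(no output)
```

View pics/z1.png

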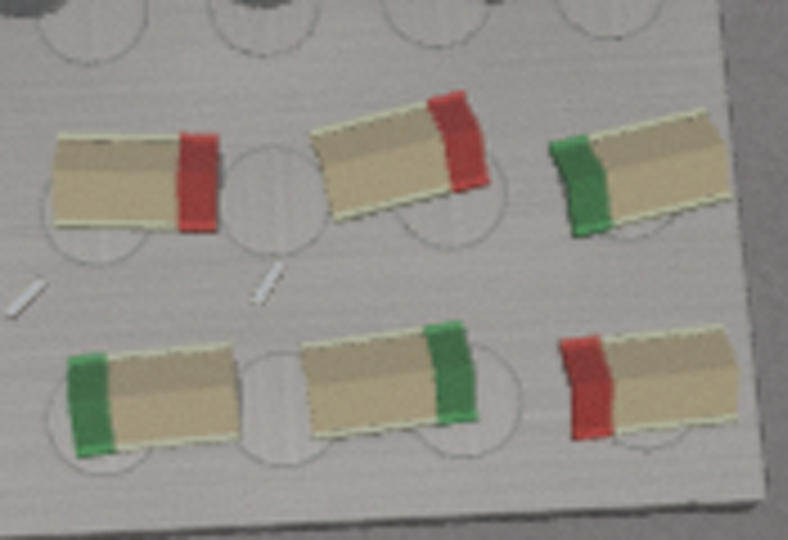

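View pics/z2.png

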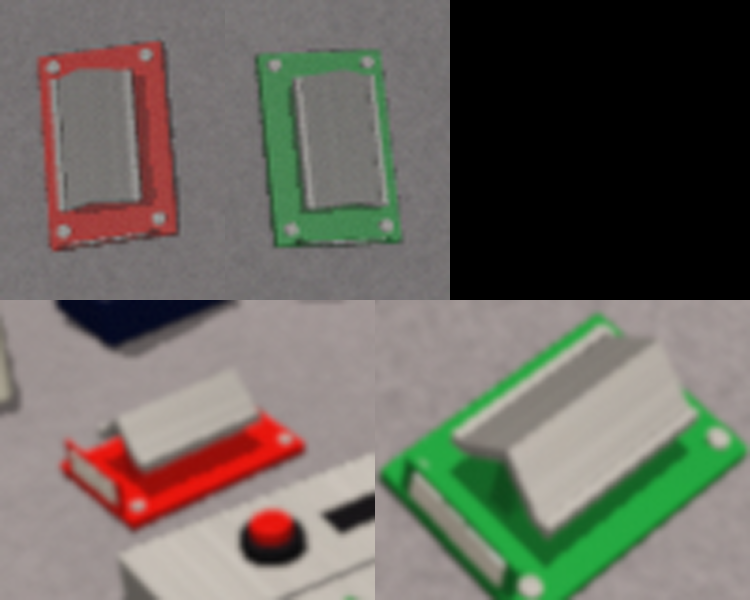

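The crops show each section's tape end clearly. On both racks the label plate is at the near end, toward the robot. Next I'll measure everything.

```bash
cat > m.py <<'E'
from h import *
def hsv(im): return cv2.cvtColor(im,cv2.COLOR_RGB2HSV)
def masks(im):
    h=hsv(im);H,S,V=[h[...,i].astype(int) for i in range(3)]
    red=((H<8)|(H>172))&(S>130)&(V>70); grn=(H>50)&(H<80)&(S>90)&(V>45); cr=(H>12)&(H<35)&(S>45)&(V>95)
    return {k:v.astype(np.uint8) for k,v in dict(r=red,g=grn,c=cr).items()}
def blobs(m,amin,amax=1e9):
    n,l,st,c=cv2.connectedComponentsWithStats(m,connectivity=8)
    return [(l==i,c[i],st[i]) for i in range(1,n) if amin<=st[i,4]<=amax]
def px2xy(n,mask,z):
    v,u=np.nonzero(mask); return np.array([onz(n,(a,b),z)[:2] for a,b in zip(u,v)])
def sections(im,roi=(180,310,262,436),z=.059):
    M=masks(im);w=np.zeros(im.shape[:2],np.uint8);w[roi[0]:roi[1],roi[2]:roi[3]]=1
    out=[]
    allm=cv2.morphologyEx(((M['r']|M['g']|M['c'])*w),cv2.MORPH_CLOSE,np.ones((3,3)))
    for b,c,st in blobs(allm,300):
        k='r' if (M['r']*b).sum()>(M['g']*b).sum() else 'g'
        P=px2xy("top",b,z); tp=px2xy("top",(M[k]*b)>0,z).mean(0)
        rect=cv2.minAreaRect(P.astype(np.float32)); c0=np.array(rect[0])
        a=(tp-P.mean(0));a/=np.linalg.norm(a)
        for _ in range(3):
            nrm=np.array([-a[1],a[0]]);q=P-c0;s=q@a;t=q@nrm
            bins=np.arange(-.032,.0321,.004);bi=[(s>=x)&(s<x+.004) for x in bins]
            xs=bins+.002;hi=[t[m].max() for m in bi];lo=[t[m].min() for m in bi]
            ph,pl=np.polyfit(xs,hi,1),np.polyfit(xs,lo,1)
            sl=(ph[0]+pl[0])/2;off=(ph[1]+pl[1])/2
            c0=c0+nrm*off;a=a+nrm*sl;a/=np.linalg.norm(a)
        nrm=np.array([-a[1],a[0]]);q=P-c0;s=q@a;t=q@nrm
        e=[(s[m].min(),s[m].max()) for m in((t>.018),(t<-.018))]
        mid=np.mean(e);c0=c0+a*mid
        out.append(dict(k=k,c=c0,yaw=np.degrees(np.arctan2(a[1],a[0])),w=ph[1]-pl[1],L=np.mean([x[1]-x[0] for x in e]),uv=c,tuv=blobs(((M[k]*b)>0).astype(np.uint8),20)[0][1]))
    return out
E
python3 - <<'E'
from m import *
np.set_printoptions(precision=4,suppress=True)
T=snap("top");S=snap("side");MT,MS=masks(T),masks(S)
sb={k:blobs(MS[k],60,2500) for k in 'rg'}
for d in sections(T):
    best=min(((tri(d['tuv'],c),c) for b,c,st in sb[d['k']]),key=lambda x:x[0][1])
    print(d['k'],d['c'],"yaw %.1f w %.4f L %.4f"%(d['yaw'],d['w'],d['L']),"tape3d",best[0][0],"gap %.4f"%best[0][1])
for k,x0,x1 in(('r',155,205),('g',450,500)):
    w=MT[k].copy();w[:,:x0]=0;w[:,x1:]=0;w[:235]=0;w[310:]=0
    P=px2xy("top",cv2.morphologyEx(w,cv2.MORPH_CLOSE,np.ones((9,9))),.010)
    print(k,"plate",cv2.minAreaRect(P.astype(np.float32)))
for k in 'rg':
  for n,M in(("top",MT),("side",MS)):
    print(n,k,[(np.round(c,1),st[4]) for b,c,st in blobs(M[k],25)])
E
```

```text
Traceback (most recent call last):
  File "m.py", line 18, in sections
    P=px2xy("top",b,z); tp=px2xy("top",(M[k]*b)>0,z).mean(0)
  File "m.py", line 11, in px2xy
    v,u=np.nonzero(mask); return np.array([onz(n,(a,b),z)[:2] for a,b in zip(u,v)])
                                           ~~~^^^^^^^^^^^
  File "h.py", line 9, in onz
    c,d=ray(n,uv); return c+d*(z-c[2])/d[2]
        ~~~^^^^^^
  File "h.py", line 6, in ray
    K,r,t=cam(n); R=cv2.Rodrigues(r)[0]
          ~~~^^^
  File "h.py", line 4, in cam
    p=robot.camera_params(n); return np.array(p["intrinsics"],float),np.array(p["rvec"],float).ravel(),np.array(p["tvec"],float).ravel()
ValueError: time passes only in moves, steps and waits
```

```bash
sed -i 's/^def cam(n):/import functools\n@functools.cache\ndef cam(n):/' h.py
cat > look.py <<'E'
from m import *
np.set_printoptions(precision=4,suppress=True)
[cam(n) for n in("top","side")]
E
cat > meas.py <<'E'
from look import *
T=snap("top");S=snap("side");MT,MS=masks(T),masks(S)
sb={k:blobs(MS[k],60,2500) for k in 'rg'}
for d in sections(T):
    best=min(((tri(d['tuv'],c),c) for b,c,st in sb[d['k']]),key=lambda x:x[0][1])
    print(d['k'],d['c'],"yaw %.1f w %.4f L %.4f"%(d['yaw'],d['w'],d['L']),"tape3d",best[0][0],"gap %.4f"%best[0][1])
for k,x0,x1 in(('r',155,205),('g',450,500)):
    w=MT[k].copy();w[:,:x0]=0;w[:,x1:]=0;w[:235]=0;w[310:]=0
    P=px2xy("top",cv2.morphologyEx(w,cv2.MORPH_CLOSE,np.ones((9,9))),.010)
    print(k,"plate",cv2.minAreaRect(P.astype(np.float32)))
for k in 'rg':
  for n,M in(("top",MT),("side",MS)):
    print(n,k,[(np.round(c,1),st[4]) for b,c,st in blobs(M[k],25)])
E
python3 meas.py
```

```text
r [ 0.648  -0.0825] yaw -78.5 w 0.0489 L 0.0971 tape3d [ 0.6529 -0.1204  0.0667] gap 0.0024
g [ 0.6325 -0.2334] yaw 100.8 w 0.0489 L 0.0989 tape3d [ 0.619  -0.1944  0.0683] gap 0.0038
r [0.6392 0.0815] yaw -92.9 w 0.0482 L 0.0970 tape3d [0.6332 0.0432 0.0691] gap 0.0010
g [ 0.5073 -0.0686] yaw -85.8 w 0.0480 L 0.0957 tape3d [ 0.5062 -0.1071  0.0692] gap 0.0005
r [ 0.5007 -0.2277] yaw 93.7 w 0.0492 L 0.0988 tape3d [ 0.472  -0.1566  0.2762] gap 0.0021
g [0.503  0.0745] yaw 93.1 w 0.0484 L 0.0956 tape3d [0.4931 0.1135 0.0723] gap 0.0014
r plate ((0.5381009578704834, 0.4208908975124359), (0.14822004735469818, 0.09435876458883286), 5.5115814208984375)
g plate ((0.5435241460800171, -0.42127999663352966), (0.09535552561283112, 0.14803539216518402), 89.77186584472656)
top r [(array([ 69.3, 182.6]), np.int32(147)), (array([574.3, 203.7]), np.int32(359)), (array([366.8, 226.1]), np.int32(147)), (array([308.4, 235.4]), np.int32(155)), (array([181.7, 279.5]), np.int32(742)), (array([592.8, 265.3]), np.int32(393)), (array([395.3, 281. ]), np.int32(181)), (array([240.9, 283.4]), np.int32(73))]
side r [(array([242.7, 105.1]), np.int32(160)), (array([213.7, 205.1]), np.int32(775)), (array([236.9, 220.5]), np.int32(101)), (array([325.5, 242. ]), np.int32(234)), (array([378.9, 278.6]), np.int32(271)), (array([340.6, 330.1]), np.int32(305)), (array([623.7, 422. ]), np.int32(1247)), (array([582.9, 472.4]), np.int32(440))]
top g [(array([321.4, 172.6]), np.int32(103)), (array([235.6, 209.4]), np.int32(110)), (array([394.3, 236.4]), np.int32(136)), (array([468.5, 266. ]), np.int32(778)), (array([365.1, 278.7]), np.int32(124)), (array([284.3, 286.5]), np.int32(118))]
side g [(array([299.8, 168.7]), np.int32(187)), (array([390.5, 199.3]), np.int32(228)), (array([257.4, 247.8]), np.int32(165)), (array([321.2, 302.9]), np.int32(311)), (array([390.6, 305. ]), np.int32(251)), (array([443.1, 433.2]), np.int32(2015))]
```

```bash
sed -i 's/cr=.*/cr=((H>12)\&(H<38)\&(S>45)\&(V>95))|((H>18)\&(H<45)\&(S>22)\&(V>150))/' m.py
python3 - <<'E'
from look import *
T=cv2.imread("pics/top0.png")[:,:,::-1].copy()
print(hsv(T)[218:252,290].tolist())
for d in sections(T): print(d['k'],d['c'],"yaw %.1f w %.4f L %.4f"%(d['yaw'],d['w'],d['L']))
for n,a,b in(('red',(197.5,191.5),(227.7,178.7)),('green',(430.2,420.5),(469.7,390.7))):
    A,B=onz("side",a,.0611),onz("side",b,.0611);print(n,A,B,(A+B)/2,np.linalg.norm(A-B),np.degrees(np.arctan2(*(B-A)[1::-1])))
    print(proj("top",[A,B]))
print("key",tri((240.9,283.4),(236.9,220.5)))
for a,b in(((321.4,172.6),(390.5,199.3)),((235.6,209.4),(299.8,168.7)),((265,176),(347,170)),((376,170),(436,229))):print("bottle",tri(a,b))
E
```

```text
[[18, 9, 149], [23, 7, 149], [12, 8, 154], [17, 11, 156], [18, 9, 149], [21, 12, 154], [30, 21, 160], [34, 35, 174], [24, 49, 156], [24, 58, 146], [22, 58, 146], [23, 58, 146], [22, 56, 146], [23, 58, 146], [22, 56, 142], [22, 58, 154], [22, 55, 161], [23, 57, 160], [23, 54, 160], [22, 59, 160], [22, 58, 158], [22, 58, 159], [23, 57, 157], [24, 59, 156], [23, 59, 159], [22, 56, 160], [31, 37, 172], [32, 36, 141], [21, 12, 155], [17, 11, 159], [20, 10, 159], [10, 10, 158], [20, 10, 159], [21, 11, 161]]
r [ 0.6486 -0.0828] yaw -78.2 w 0.0568 L 0.0971
g [ 0.6332 -0.234 ] yaw 102.5 w 0.0571 L 0.0983
r [0.6397 0.0815] yaw -94.2 w 0.0558 L 0.0973
g [ 0.5079 -0.0673] yaw -85.4 w 0.0567 L 0.0966
r [ 0.501  -0.2282] yaw 94.3 w 0.0570 L 0.1006
g [0.5029 0.0743] yaw 93.2 w 0.0571 L 0.0957
red [0.4939 0.4143 0.0611] [0.589  0.4235 0.0611] [0.5414 0.4189 0.0611] 0.0954975515704058 5.495258996271165
[[174.4735 291.5709]
 [172.045  257.4646]]
green [ 0.4942 -0.4233  0.0611] [ 0.5926 -0.4231  0.0611] [ 0.5434 -0.4232  0.0611] 0.0984811117311285 0.1511239721054554
[[480.428  278.5124]
 [476.306  243.3722]]
key (array([0.5072, 0.231 , 0.0716]), np.float64(4.0290101187365916e-05))
bottle (array([0.7853, 0.0002, 0.1515]), np.float64(0.0006547610035647908))
bottle (array([0.693 , 0.2301, 0.1515]), np.float64(0.00028085217318674294))
bottle (array([0.7799, 0.151 , 0.1567]), np.float64(0.0017012080772656592))
bottle (array([ 0.7828, -0.1447,  0.1577]), np.float64(0.003294741952362465))
```

Measurements check out: section width is about 60 mm with pixel rounding, length about 97–100 mm, key top at z about 0.072, and ridges at the expected spots. First I'll press the stop key.

Call:
apply_moves(steps=[[0,0,-0.57,0.85,-1,0,0],[0,0,-0.57,0.85,-1,0,0],[0,0,-0.57,0.85,-1,0,0],[0,0,-0.57,0.85,-1,0,0],[0,0,-0.57,0.85,-1,0,0]])

```text
time: 0.72
eef_pos: [0.2513, 0.5275, 0.2267]
eef_rot: [-3.142, -0.0, 2.539]
wrist_force: [0.7, -0.8, -0.5]
opening: 0.0629
grasp_force: 0.0
```

Call:
apply_moves(steps=[[0,0,-0.57,0.85,-1,0,0],[0,0,-0.57,0.85,-1,0,0],[0,0,-0.57,0.85,-1,0,0],[0,0,-0.57,0.85,-1,0,0],[0,0,-0.57,0.85,-1,0,0]])

```text
time: 1.13
eef_pos: [0.3364, 0.4275, 0.2269]
eef_rot: [3.141, -0.0, 2.197]
wrist_force: [0.6, 0.4, 0.0]
opening: 0.0299
grasp_force: 0.0
```

Call:
apply_moves(steps=[[0,0,-0.57,0.85,-1,0,0],[0,0,-0.57,0.85,-1,0,0],[0,0,-0.57,0.85,-1,0,0],[0,0,-0.57,0.85,-1,0,0],[0,0,-0.57,0.85,-1,0,0]])

```text
time: 1.55
eef_pos: [0.4213, 0.3275, 0.2269]
eef_rot: [3.141, -0.0, 1.855]
wrist_force: [-0.2, -0.7, 0.1]
opening: 0.0007
grasp_force: 0.0
```

Call:
apply_moves(steps=[[0,0,-0.57,0.85,-1,-0.9,0],[0,0,-0.57,0.85,-1,-0.9,0],[0,0,-0.57,0.85,-1,-0.9,0],[0,0,-0.57,0.85,-1,-0.9,0],[0,0,-0.57,0.85,-1,-0.9,0]])

```text
time: 1.97
eef_pos: [0.5064, 0.2276, 0.1361]
eef_rot: [3.141, -0.0, 1.513]
wrist_force: [0.6, 0.3, -0.7]
opening: 0.0005
grasp_force: 0.0
```

Call:
apply_moves(steps=[[0,0,0,0,0,0,0],[0,0,0,0,0,0,0],[0,0,0,0,0,0,0]])

```text
time: 2.22
eef_pos: [0.5054, 0.2293, 0.1368]
eef_rot: [-3.141, -0.001, 1.517]
wrist_force: [-0.4, -0.2, 0.4]
opening: 0.0005
grasp_force: 0.0
```

Call:
apply_moves(steps=[[0,0,0,0,0,-1,0],[0,0,0,0,0,-1,0],[0,0,0,0,0,-0.7,0],[0,0,0,0,0,-0.3,0],[0,0,0,0,0,-0.2,0]])

```text
time: 2.63
eef_pos: [0.5043, 0.2302, 0.0728]
eef_rot: [-3.14, -0.001, 1.519]
wrist_force: [-2.9, -0.5, 3.9]
opening: 0.0007
grasp_force: 2.0
```

Call:
apply_moves(steps=[[0,0,0,0,0,-0.1,0],[0,0,0,0,0,-0.1,0],[0,0,0,0,0,0,0]])

```text
time: 2.88
eef_pos: [0.5047, 0.2301, 0.0712]
eef_rot: [-3.141, -0.001, 1.518]
wrist_force: [-9.0, -0.7, 13.6]
opening: 0.0004
grasp_force: 7.1
```

Call:
apply_moves(steps=[[0,0,0,0,0,0.1,0],[0,0,0,0,0,0,0],[0,0,0,0,0,0,0]])

```text
time: 3.13
eef_pos: [0.5061, 0.2299, 0.0723]
eef_rot: [3.14, -0.002, 1.517]
wrist_force: [-3.5, 1.8, 4.1]
opening: 0.0006
grasp_force: 2.1
```

Call:
apply_moves(steps=[[0,0,0,0,0,0.1,0],[0,0,0,0,0,0,0],[0,0,0,0,0,0,0]])

```text
time: 3.38
eef_pos: [0.5065, 0.2295, 0.0734]
eef_rot: [3.14, -0.002, 1.516]
wrist_force: [-0.6, 2.7, 4.0]
opening: 0.0004
grasp_force: 1.8
```

Call:
apply_moves(steps=[[0,0,0,0,0,0.1,0],[0,0,0,0,0,0,0],[0,0,0,0,0,0,0]])

```text
time: 3.63
eef_pos: [0.5064, 0.2286, 0.075]
eef_rot: [3.14, -0.0, 1.516]
wrist_force: [0.6, 2.2, 2.3]
opening: 0.0007
grasp_force: 1.3
```

Call:
apply_moves(steps=[[0,0,0,0,0,0.1,0],[0,0,0,0,0,0,0],[0,0,0,0,0,0,0]])

```text
time: 3.88
eef_pos: [0.506, 0.228, 0.0767]
eef_rot: [3.141, 0.0, 1.515]
wrist_force: [1.4, 0.8, 0.8]
opening: 0.0002
grasp_force: 0.8
```

The key bottomed out at z 0.071 with 13.6 N, and its spring signature was there on release. Now I'll go to the first red section.

Call:
apply_moves(steps=[[0,0,0,0,0,1,1],[0,0,0,0,0,1,1],[0,0,0,0.84,-0.92,0.4,1],[0,0,0,0.84,-0.92,0.3,1],[0,0,0,0.84,-0.92,0,1]])

```text
time: 4.3
eef_pos: [0.5568, 0.1725, 0.1318]
eef_rot: [3.141, 0.0, 1.517]
wrist_force: [0.6, 0.8, -0.2]
opening: 0.0289
grasp_force: 0.0
```

Call:
apply_moves(steps=[[0,0,-0.15,0.84,-0.92,0,1],[0,0,0,0.84,-0.92,0,1],[0,0,0,0.84,-0.92,0,1],[0,0,0,0.84,-0.92,0,1],[0,0,0,0.84,-0.92,0,1]])

```text
time: 4.72
eef_pos: [0.6396, 0.0794, 0.1297]
eef_rot: [-3.139, 0.001, 1.497]
wrist_force: [0.6, 0.9, 0.4]
opening: 0.0624
grasp_force: 0.0
```

Call:
apply_moves(steps=[[0,0,0,0,0,0,1],[0,0,0,0,0,0,1],[0,0,0,0,0,0,1]])

```text
time: 4.97
eef_pos: [0.6388, 0.0813, 0.1297]
eef_rot: [-3.139, 0.0, 1.497]
wrist_force: [-0.3, 0.8, -0.6]
opening: 0.0829
grasp_force: 0.0
```

Run:
```python
from look import *
s=robot.state();print(s['eef_pos'],np.degrees(s['eef_rot'][2]),s['qpos'])
T=snap("top","t1.png");S=snap("side","s1.png")
for d in sections(T): print(d['k'],d['c'],"yaw %.1f w %.4f L %.4f"%(d['yaw'],d['w'],d['L']))
```

```text
[0.6388 0.0813 0.1297] 85.79970601537084 [-0.2032  0.5576  0.0483  1.6574 -0.0323  0.9298 -0.2161]m.py:18: RuntimeWarning: Mean of empty slice.
  P=px2xy("top",b,z); tp=px2xy("top",(M[k]*b)>0,z).mean(0)
  ret = ret.dtype.type(ret / rcount)
Traceback (most recent call last):
  File "m.py", line 24, in sections
    xs=bins+.002;hi=[t[m].max() for m in bi];lo=[t[m].min() for m in bi]
                     ~~~~~~~~^^
ValueError: zero-size array to reduction operation maximum which has no identity
```

View pics/s1.png

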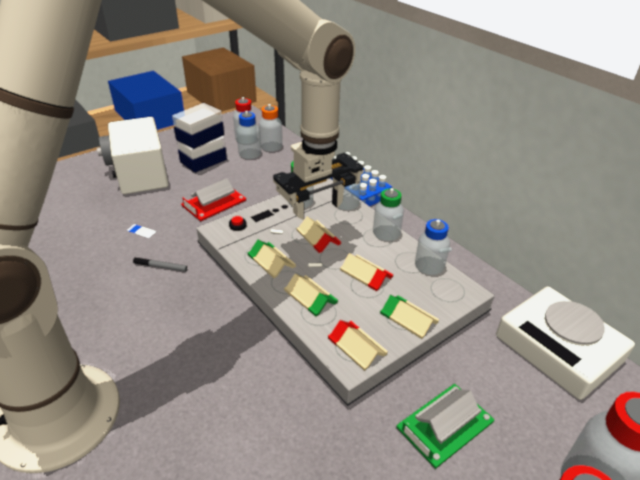

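The side view shows the gripper squarely above the red section at (318,233), clear of the bottles, and nothing has moved. Descending and gripping.

Call:
apply_moves(steps=[[0,0,0,0,0,-1,1],[0,0,0,0,0,-1,1],[0,0,0,0,0,-1,1],[0,0,0,0,0,-0.5,1],[0,0,0,0,0,0,1]])

```text
time: 5.48
eef_pos: [0.6372, 0.0822, 0.058]
eef_rot: [-3.136, 0.001, 1.5]
wrist_force: [0.4, -0.0, 0.4]
opening: 0.0914
grasp_force: 0.0
```

Call:
apply_moves(steps=[[0,0,0,0,0,0,0.3],[0,0,0,0,0,0,0.3],[0,0,0,0,0,0,0.3],[0,0,0,0,0,0,0.3],[0,0,0,0,0,0,0.3]], grip_force=15)

```text
time: 5.9
eef_pos: [0.6408, 0.0814, 0.0618]
eef_rot: [3.14, -0.0, 1.498]
wrist_force: [-0.5, 0.6, 0.4]
opening: 0.0634
grasp_force: 0.0
```

Call:
apply_moves(steps=[[0,0,0,0,0,0,0.3],[0,0,0,0,0,0,0.3],[0,0,0,0,0,0,0.3]])

```text
time: 6.15
eef_pos: [0.6405, 0.0814, 0.0615]
eef_rot: [3.141, -0.0, 1.498]
wrist_force: [-1.9, -0.2, 5.6]
opening: 0.0587
grasp_force: 15.0
```

Call:
apply_moves(steps=[[0,0,0,0,0,0,0.8],[0,0,0,0,0,0,0.8],[0,0,0,0,0,-0.2,0.8],[0,0,0,0,0,0,0.8],[0,0,0,0,0,0,0.8]])

```text
time: 6.57
eef_pos: [0.6395, 0.0812, 0.056]
eef_rot: [-3.14, 0.0, 1.498]
wrist_force: [-0.0, 0.2, -0.2]
opening: 0.0732
grasp_force: 0.0
```

Call:
apply_moves(steps=[[0,0,0,0,0,0,0.3],[0,0,0,0,0,0,0.3],[0,0,0,0,0,0,0.3],[0,0,0,0,0,0,0.3],[0,0,0,0,0,0,0.3]], grip_force=15)

```text
time: 6.98
eef_pos: [0.64, 0.0813, 0.0567]
eef_rot: [-3.142, -0.0, 1.498]
wrist_force: [0.4, 0.6, -1.0]
opening: 0.0598
grasp_force: 15.0
```

Call:
apply_moves(steps=[[0,0,0,0,0,0,0.3],[0,0,0,0,0,0,0.3]])

```text
time: 7.15
eef_pos: [0.64, 0.0813, 0.0567]
eef_rot: [-3.141, -0.0, 1.498]
wrist_force: [0.0, 0.9, -0.7]
opening: 0.0597
grasp_force: 15.0
```

Call:
apply_moves(steps=[[0,0,0,0,0,0.5,0.3],[0,0,0,0,0,1,0.3],[0,0,0,0,0,1,0.3],[0,0,0,0,0,1,0.3],[0,0,0,0,0,1,0.3]])

```text
time: 7.57
eef_pos: [0.64, 0.0813, 0.1484]
eef_rot: [3.141, -0.0, 1.498]
wrist_force: [0.4, 0.5, -0.2]
opening: 0.0598
grasp_force: 15.0
```

Call:
apply_moves(steps=[[0,0,0,0,0,0,0.3],[0,0,0,0,0,0,0.3],[0,0,0,0,0,0,0.3]])

```text
time: 7.82
eef_pos: [0.6396, 0.0812, 0.1464]
eef_rot: [-3.141, 0.0, 1.498]
wrist_force: [-0.9, 0.2, -0.7]
opening: 0.0598
grasp_force: 15.0
```

Run:
```python
from look import *
s=robot.state();print(s['eef_pos'],np.degrees(s['eef_rot'][2]),s['opening'],s['grasp_force'])
S=snap("side");T=snap("top");k=lambda a:cv2.resize(a,None,fx=3,fy=3,interpolation=cv2.INTER_CUBIC)
cv2.imwrite("pics/s2.png",k(S[120:300,210:430])[:,:,::-1])
```

```text
[0.6396 0.0812 0.1464] 85.81976668979938 0.05978800602975963 14.994185417890549
```

View pics/s2.png

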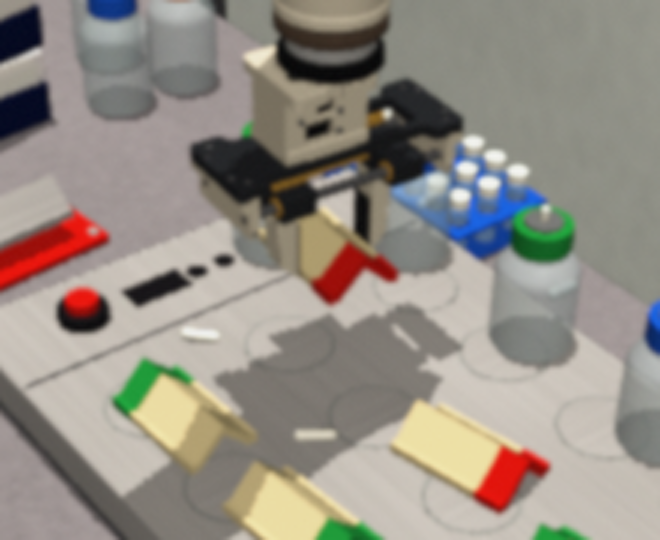

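It's held level, with the red end hanging at about (355,270) in the crop. Carrying it to the red rack.

Call:
apply_moves(steps=[[0,0,0,-0.83,0.7,0.5,0.3],[0,0,0,-0.83,1,0.5,0.3],[0,0,-0.8,-0.83,1,0.5,0.3],[0,0,-0.8,-0.83,1,0.5,0.3],[0,0,-0.8,-0.83,1,0,0.3]])

```text
time: 8.33
eef_pos: [0.5568, 0.1762, 0.1875]
eef_rot: [3.141, -0.001, 1.205]
wrist_force: [1.0, 0.5, -1.2]
opening: 0.0595
grasp_force: 15.0
```

Call:
apply_moves(steps=[[0,0,-0.8,-0.83,1,0,0.3],[0,0,-0.8,0,1,0,0.3],[0,0,-0.8,0,1,0,0.3],[0,0,-0.8,0,1,0,0.3],[0,0,-0.8,0,1,0,0.3]])

```text
time: 8.75
eef_pos: [0.5396, 0.2759, 0.1855]
eef_rot: [-3.141, 0.002, 0.725]
wrist_force: [0.5, 0.1, -1.5]
opening: 0.0597
grasp_force: 15.0
```

Call:
apply_moves(steps=[[0,0,-0.8,0,1,0,0.3],[0,0,-0.8,0,1,0,0.3],[0,0,-0.8,0,1,0,0.3],[0,0,-0.8,0,1,0,0.3],[0,0,-0.8,0,1,-0.6,0.3]])

```text
time: 9.17
eef_pos: [0.5412, 0.3768, 0.1756]
eef_rot: [-3.141, -0.002, 0.245]
wrist_force: [1.4, 0.2, -0.4]
opening: 0.0596
grasp_force: 15.0
```

Call:
apply_moves(steps=[[0,0,-0.8,0,1,-0.8,0.3],[0,0,-0.48,0,0.2,-0.8,0.3],[0,0,0,0,0,-0.6,0.3],[0,0,0,0,0,-0.5,0.3],[0,0,0,0,0,0,0.3]])

```text
time: 9.58
eef_pos: [0.539, 0.3967, 0.1172]
eef_rot: [3.137, 0.005, 0.097]
wrist_force: [0.5, -0.2, -1.0]
opening: 0.0599
grasp_force: 15.0
```

Call:
apply_moves(steps=[[0,0,0,0,0,0,0.3],[0,0,0,0,0,0,0.3]])

```text
time: 9.75
eef_pos: [0.5415, 0.3983, 0.1215]
eef_rot: [-3.141, -0.001, 0.095]
wrist_force: [-0.2, 0.8, -0.7]
opening: 0.0597
grasp_force: 15.0
```

Run:
```python
from look import *
s=robot.state();print(s['eef_pos'],np.degrees(s['eef_rot'][2]),s['qpos'])
S=snap("side");T=snap("top");k=lambda a,f:cv2.resize(a,None,fx=f,fy=f,interpolation=cv2.INTER_CUBIC)
cv2.imwrite("pics/s3.png",np.hstack([k(S[130:230,160:260],4),k(T[230:330,130:230],4)])[:,:,::-1])
```

```text
[0.5415 0.3983 0.1215] 5.460081724175616 [-0.8437  0.6208  0.2427  1.5931 -0.1725  0.9479 -2.0193]
```

View pics/s3.png

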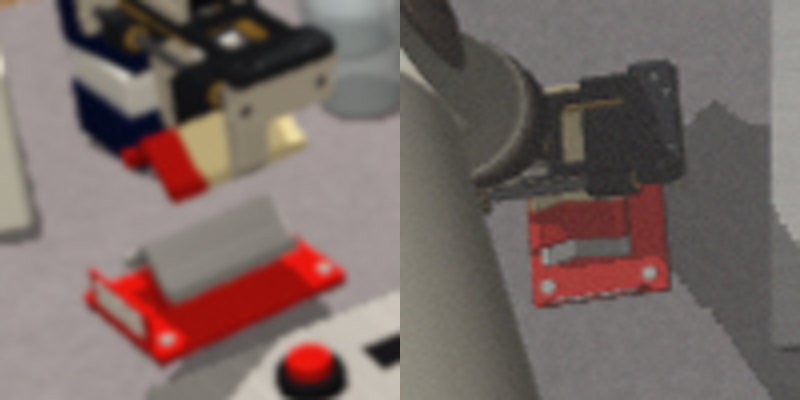

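The side crop shows the section above the red rack, with its red end on the label side, short by about 22 mm in y. Correcting that, then lowering to just above contact.

Call:
apply_moves(steps=[[0,0,0,0,0.54,0,0.3],[0,0,0,0,0.54,-0.8,0.3],[0,0,0,0,0,-0.8,0.3],[0,0,0,0,0,-0.8,0.3],[0,0,0,0,0,-0.5,0.3]])

```text
time: 10.27
eef_pos: [0.5397, 0.422, 0.0617]
eef_rot: [-3.141, 0.001, 0.097]
wrist_force: [-0.8, -0.6, -1.2]
opening: 0.0597
grasp_force: 15.0
```

Call:
apply_moves(steps=[[0,0,0,0,0,0,0.3],[0,0,0,0,0,0,0.3],[0,0,0,0,0,0,0.3]])

```text
time: 10.52
eef_pos: [0.5413, 0.4215, 0.0638]
eef_rot: [-3.141, -0.002, 0.096]
wrist_force: [1.2, -0.7, -1.2]
opening: 0.06
grasp_force: 15.0
```

Run:
```python
from look import *
s=robot.state();print(s['eef_pos'],np.degrees(s['eef_rot'][2]),s['wrist_force'])
S=snap("side");k=lambda a,f:cv2.resize(a,None,fx=f,fy=f,interpolation=cv2.INTER_CUBIC)
cv2.imwrite("pics/s4.png",k(S[150:225,170:260],6)[:,:,::-1])
```

```text
[0.5413 0.4215 0.0638] 5.506401325959929 [ 1.246  -0.6554 -1.1844]
```

View pics/s4.png

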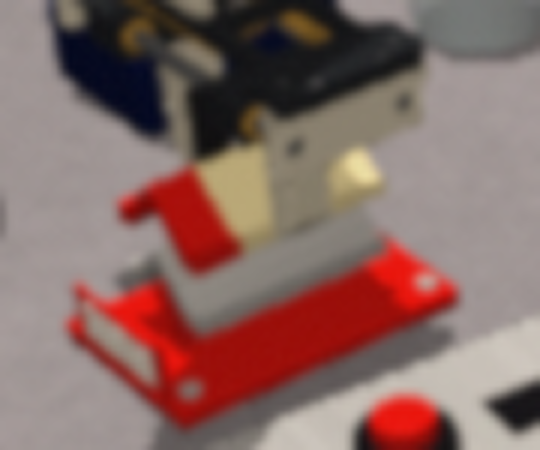

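It's centred over the rack angle: the near foot corners share column 197 in the crop. Lowering onto it and releasing.

Call:
apply_moves(steps=[[0,0,0,0,0,-0.4,0.3],[0,0,0,0,0,-0.3,0.3],[0,0,0,0,0,-0.2,0.3],[0,0,0,0,0,-0.2,0.3],[0,0,0,0,0,0,0.3]])

```text
time: 10.98
eef_pos: [0.5403, 0.4215, 0.0404]
eef_rot: [-3.141, 0.0, 0.096]
wrist_force: [-0.1, 1.1, -0.7]
opening: 0.0599
grasp_force: 15.0
```

Call:
apply_moves(steps=[[0,0,0,0,0,-0.1,0.3],[0,0,0,0,0,0,0.3]])

```text
time: 11.15
eef_pos: [0.5405, 0.4217, 0.04]
eef_rot: [-3.14, -0.0, 0.096]
wrist_force: [-2.2, 0.3, 7.7]
opening: 0.0597
grasp_force: 15.0
```

Call:
apply_moves(steps=[[0,0,0,0,0,0,1],[0,0,0,0,0,0,1],[0,0,0,0,0,0,1],[0,0,0,0,0,0,1],[0,0,0,0,0,0,1]])

```text
time: 11.57
eef_pos: [0.5404, 0.4207, 0.0384]
eef_rot: [3.141, 0.0, 0.096]
wrist_force: [-0.2, 0.2, -0.2]
opening: 0.0883
grasp_force: 0.0
```

Call:
apply_moves(steps=[[0,0,0,0,0,1,1],[0,0,0,0,0,1,1],[0,0,0,0,0,1,1],[0,0,0,0,0,1,1],[0,0,0,0,0,1,1]])

```text
time: 11.98
eef_pos: [0.5404, 0.4207, 0.1394]
eef_rot: [3.141, 0.0, 0.096]
wrist_force: [-0.0, 0.2, -0.2]
opening: 0.0917
grasp_force: 0.0
```

Contact came at TCP z 0.040, exactly as predicted. Re-measuring the sections before the next pick.

```bash
sed -i "s/    for b,c,st in blobs(allm,300):/    for b,c,st in blobs(allm,300):\n        if (M['r']*b).sum()+(M['g']*b).sum()<60: print('untaped blob',c,st);continue/" m.py
cat > sec.py <<'E'
from look import *
import sys
s=robot.state();print(s['time'],s['eef_pos'],np.degrees(s['eef_rot'][2]),"q7 %.2f"%s['qpos'][6])
T=snap("top")
for d in sections(T): print(d['k'],d['c'],"yaw %.1f w %.4f L %.4f"%(d['yaw'],d['w'],d['L']))
E
python3 sec.py
```

```text
11.9833 [0.5404 0.4207 0.1394] 5.509146735175058 q7 -2.05
r [ 0.6487 -0.0828] yaw -78.6 w 0.0575 L 0.0971
g [ 0.633  -0.2335] yaw 102.7 w 0.0571 L 0.0993
g [ 0.5077 -0.0672] yaw -84.9 w 0.0567 L 0.0969
r [ 0.501  -0.2284] yaw 94.1 w 0.0576 L 0.1002
g [0.5031 0.0739] yaw 93.7 w 0.0570 L 0.0970
```

Call:
apply_moves(steps=[[0,0,0.7,0,-1,0.6,1],[0,0,0.7,0,-1,0.6,1],[0,0,0.7,0,-1,0.6,1],[0,0,0.7,0,-1,0.6,1],[0,0,0.7,0,-1,0,1]])

```text
time: 12.45
eef_pos: [0.5419, 0.3207, 0.1892]
eef_rot: [-3.142, -0.004, 0.52]
wrist_force: [0.9, -0.5, 0.7]
opening: 0.0921
grasp_force: 0.0
```

Call:
apply_moves(steps=[[0,0,0.7,0,-1,0,1],[0,0,0.7,0,-1,0,1],[0,0,0.7,0,-1,0,1],[0,0,0.7,0,-1,0,1],[0,0,0.7,0,-1,0,1]])

```text
time: 12.87
eef_pos: [0.5404, 0.2198, 0.1865]
eef_rot: [3.142, 0.0, 0.94]
wrist_force: [0.2, 0.2, 0.6]
opening: 0.0916
grasp_force: 0.0
```

Call:
apply_moves(steps=[[0,0,0.7,0,-1,0,1],[0,0,0.7,0,-1,0,1],[0,0,0.7,0,-1,0,1],[0,0,0.7,0,-1,0,1],[0,0,0.7,0,-1,0,1]])

```text
time: 13.28
eef_pos: [0.5404, 0.1199, 0.1865]
eef_rot: [3.142, 0.0, 1.36]
wrist_force: [0.7, 0.3, -1.0]
opening: 0.0918
grasp_force: 0.0
```

Call:
apply_moves(steps=[[0,0,0.7,0.2,-1,0,1],[0,0,0.7,0.2,-1,0,1],[0,0,0.7,0,-1,0,1],[0,0,0.7,0,-1,0,1],[0,0,0.7,0,-1,0,1]])

```text
time: 13.7
eef_pos: [0.5484, 0.0198, 0.1865]
eef_rot: [-3.142, -0.0, 1.78]
wrist_force: [0.3, -0.2, -0.5]
opening: 0.0917
grasp_force: 0.0
```

Call:
apply_moves(steps=[[0,0,0,1,-1,-0.6,1],[0,0,0,1,-1,-0.6,1],[0,0,0,1,-1,-0.6,1],[0,0,0,1,-1,-0.6,1],[0,0,0,1,-1.0,-0.6,1]])

```text
time: 14.12
eef_pos: [0.6492, -0.0802, 0.1259]
eef_rot: [3.142, 0.0, 1.776]
wrist_force: [0.9, -0.2, -0.6]
opening: 0.0917
grasp_force: 0.0
```

Call:
apply_moves(steps=[[0,0,0,0,-0.15,0,1],[0,0,0,0,0,0,1],[0,0,0,0,0,0,1]])

```text
time: 14.37
eef_pos: [0.6478, -0.0817, 0.1262]
eef_rot: [-3.14, -0.001, 1.776]
wrist_force: [-0.8, 0.9, 0.4]
opening: 0.0913
grasp_force: 0.0
```

Call:
apply_moves(steps=[[0,0,0,0,-0.05,-1,1],[0,0,0,0,0,-1,1],[0,0,0,0,0,-0.9,1],[0,0,0,0,0,-0.4,1],[0,0,0,0,0,-0.15,1]])

```text
time: 14.78
eef_pos: [0.6471, -0.0812, 0.0568]
eef_rot: [-3.14, -0.002, 1.778]
wrist_force: [1.0, 0.2, 0.1]
opening: 0.0915
grasp_force: 0.0
```

Call:
apply_moves(steps=[[0,0,0,0,0,0,1],[0,0,0,0,0,0,1],[0,0,0,0,0,0,1]])

```text
time: 15.03
eef_pos: [0.6496, -0.0829, 0.0593]
eef_rot: [3.139, 0.001, 1.777]
wrist_force: [0.3, -0.6, -0.1]
opening: 0.092
grasp_force: 0.0
```

Call:
apply_moves(steps=[[0,0,0,0,0,-0.12,1],[0,0,0,0,0,0,0.3],[0,0,0,0,0,0,0.3],[0,0,0,0,0,0,0.3],[0,0,0,0,0,0,0.3]], grip_force=15)

```text
time: 15.45
eef_pos: [0.6485, -0.0831, 0.0554]
eef_rot: [3.141, -0.0, 1.776]
wrist_force: [0.5, -0.3, 1.4]
opening: 0.0699
grasp_force: 0.3
```

Call:
apply_moves(steps=[[0,0,0,0,0,0,0.3],[0,0,0,0,0,0,0.3],[0,0,0,0,0,0,0.3],[0,0,0,0,0,0,0.3],[0,0,0,0,0,0,0.3]])

```text
time: 15.87
eef_pos: [0.6486, -0.0831, 0.0554]
eef_rot: [3.141, 0.0, 1.776]
wrist_force: [-0.0, 0.4, 1.2]
opening: 0.0598
grasp_force: 15.3
```

Call:
apply_moves(steps=[[0,0,0,0,0,0.5,0.3],[0,0,0,0,0,1,0.3],[0,0,0,0,0,1,0.3],[0,0,0,0,0,1,0.3],[0,0,0,0,0,1,0.3]])

```text
time: 16.28
eef_pos: [0.6481, -0.0831, 0.1466]
eef_rot: [-3.141, -0.0, 1.776]
wrist_force: [0.3, -0.2, -0.7]
opening: 0.0597
grasp_force: 15.0
```

Call:
apply_moves(steps=[[0,0,0,-1,0.6,1,0.3],[0,0,0,-1,0.6,0.5,0.3],[0,0,0,-1,1,0,0.3],[0,0,0,-1,1,0,0.3],[0,0,0,-1,1,0,0.3]])

```text
time: 16.7
eef_pos: [0.5475, 0.0015, 0.1762]
eef_rot: [3.141, 0.0, 1.776]
wrist_force: [0.3, 0.8, -1.4]
opening: 0.0596
grasp_force: 15.0
```

Call:
apply_moves(steps=[[0,0,-0.7,0,1,0.3,0.3],[0,0,-0.7,0,1,0.3,0.3],[0,0,-0.7,0,1,0,0.3],[0,0,-0.7,-0.15,1,0,0.3],[0,0,-0.7,-0.15,1,0,0.3]])

```text
time: 17.12
eef_pos: [0.5423, 0.1018, 0.1881]
eef_rot: [3.141, -0.0, 1.352]
wrist_force: [-0.6, 0.1, -1.4]
opening: 0.0599
grasp_force: 15.0
```

Call:
apply_moves(steps=[[0,0,-0.7,0,1,0,0.3],[0,0,-0.7,0,1,0,0.3],[0,0,-0.7,0,1,0,0.3],[0,0,-0.7,0,1,0,0.3],[0,0,-0.7,0,1,0,0.3]])

```text
time: 17.53
eef_pos: [0.5422, 0.2018, 0.1879]
eef_rot: [-3.142, -0.0, 0.932]
wrist_force: [0.7, -0.3, -0.4]
opening: 0.0599
grasp_force: 15.0
```

Call:
apply_moves(steps=[[0,0,-0.7,0,1,0,0.3],[0,0,-0.7,0,1,0,0.3],[0,0,-0.7,0,1,0,0.3],[0,0,-0.7,0,1,0,0.3],[0,0,-0.7,0,1,0,0.3]])

```text
time: 17.95
eef_pos: [0.5421, 0.3018, 0.1878]
eef_rot: [-3.142, 0.0, 0.512]
wrist_force: [0.6, 0.0, -0.3]
opening: 0.0595
grasp_force: 15.0
```

Call:
apply_moves(steps=[[0,0,-0.7,0,1,0,0.3],[0,0,-0.7,0,1,0,0.3],[0,0,-0.7,0,1,0,0.3],[0,0,-0.7,0,1,0,0.3],[0,0,-0.7,0,1,0,0.3]])

```text
time: 18.37
eef_pos: [0.5421, 0.4018, 0.1878]
eef_rot: [3.142, 0.0, 0.092]
wrist_force: [-0.4, 0.2, -0.8]
opening: 0.0599
grasp_force: 15.0
```

Call:
apply_moves(steps=[[0,0,0,0,0.95,-1,0.3],[0,0,0,0,0,-1,0.3],[0,0,0,0,0,-1,0.3],[0,0,0,0,0,-1,0.3],[0,0,0,0,0,-0.8,0.3]])

```text
time: 18.78
eef_pos: [0.5415, 0.4197, 0.09]
eef_rot: [3.141, 0.002, 0.097]
wrist_force: [-0.2, -0.4, -0.8]
opening: 0.0602
grasp_force: 15.0
```

Call:
apply_moves(steps=[[0,0,0,0,0,0,0.3],[0,0,0,0,0,0,0.3],[0,0,0,0,0,0,0.3]])

```text
time: 19.03
eef_pos: [0.5431, 0.4203, 0.0927]
eef_rot: [-3.141, -0.001, 0.096]
wrist_force: [-0.4, 0.8, -0.1]
opening: 0.0601
grasp_force: 15.0
```

Call:
apply_moves(steps=[[0,0,0,-0.1,0,-0.8,0.3],[0,0,0,0,0,-0.6,0.3],[0,0,0,0,0,-0.4,0.3],[0,0,0,0,0,-0.25,0.3],[0,0,0,0,0,-0.1,0.3]])

```text
time: 19.45
eef_pos: [0.5405, 0.4205, 0.0484]
eef_rot: [-3.141, -0.0, 0.096]
wrist_force: [-0.6, 1.6, 4.7]
opening: 0.0601
grasp_force: 15.0
```

Call:
apply_moves(steps=[[0,0,0,0,0,0,0.3],[0,0,0,0,0,0,0.3],[0,0,0,0,0,-0.05,0.3],[0,0,0,0,0,0,0.3]])

```text
time: 19.78
eef_pos: [0.5408, 0.4208, 0.0482]
eef_rot: [-3.14, -0.001, 0.097]
wrist_force: [-1.2, 1.2, 3.3]
opening: 0.0595
grasp_force: 15.0
```

Call:
apply_moves(steps=[[0,0,0,0,0,0,1],[0,0,0,0,0,0,1],[0,0,0,0,0,0,1],[0,0,0,0,0,0,1],[0,0,0,0,0,0,1]])

```text
time: 20.2
eef_pos: [0.5405, 0.4195, 0.0471]
eef_rot: [3.141, 0.0, 0.096]
wrist_force: [0.3, 0.5, 0.3]
opening: 0.0883
grasp_force: 0.0
```

Call:
apply_moves(steps=[[0,0,0,0,0,1,1],[0,0,0,0,0,1,1],[0,0,0,0,0,1,1],[0,0,0,0,0,1,1],[0,0,0,0,0,1,1]])

```text
time: 20.62
eef_pos: [0.5404, 0.4196, 0.1481]
eef_rot: [3.141, 0.0, 0.096]
wrist_force: [1.3, 1.1, -0.2]
opening: 0.0919
grasp_force: 0.0
```

Call:
apply_moves(steps=[[0,0,0,0,0,1,1],[0,0,0,0,-1,0.7,1],[0,0,0,0,-1,0,1],[0,0,0,0,-1,0,1],[0,0,0,0,-1,0,1]])

```text
time: 21.03
eef_pos: [0.5405, 0.339, 0.1817]
eef_rot: [-3.141, -0.001, 0.096]
wrist_force: [-0.5, -1.2, 0.5]
opening: 0.0916
grasp_force: 0.0
```

```bash
python3 sec.py
python3 - <<'E'
from look import *
S=snap("side");T=snap("top");k=lambda a,f:cv2.resize(a,None,fx=f,fy=f,interpolation=cv2.INTER_CUBIC)
cv2.imwrite("pics/s5.png",np.hstack([k(S[140:230,165:255],4.4),k(T[235:325,135:225],4.4)])[:,:,::-1])
E
```

```text
21.0333 [0.5405 0.339  0.1817] 5.52351669011749 q7 -1.96
g [ 0.6331 -0.234 ] yaw 102.6 w 0.0571 L 0.0983
g [ 0.5078 -0.0673] yaw -85.3 w 0.0568 L 0.0966
r [ 0.501  -0.2278] yaw 94.6 w 0.0568 L 0.0995
g [0.5029 0.0739] yaw 94.0 w 0.0570 L 0.0971
```

View pics/s5.png

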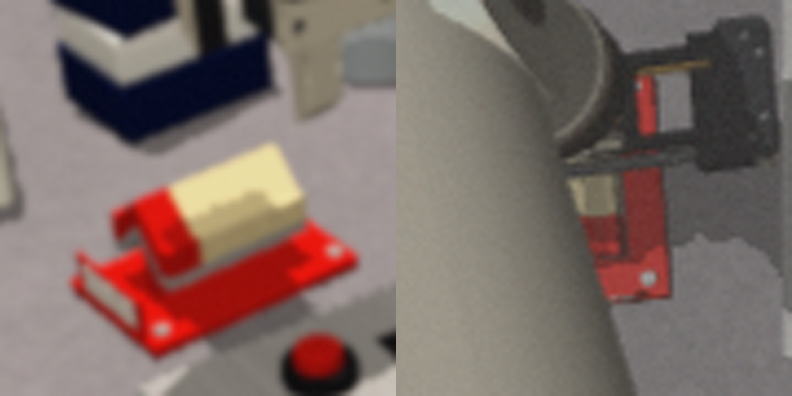

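Two red sections are nested cleanly, with the tape at the label end. On to the third red one at (0.501,-0.228).

Call:
apply_moves(steps=[[0,0,0.65,-0.1,-1,0,1],[0,0,0.65,-0.1,-1,0,1],[0,0,0.65,-0.1,-1,0,1],[0,0,0.65,-0.1,-1,0,1],[0,0,0.65,-0.1,-1,0,1]])

```text
time: 21.6
eef_pos: [0.5302, 0.2407, 0.1812]
eef_rot: [-3.141, -0.0, 0.492]
wrist_force: [-0.4, 0.8, -0.4]
opening: 0.0919
grasp_force: 0.0
```

Call:
apply_moves(steps=[[0,0,0.65,-0.1,-1,0,1],[0,0,0.65,-0.1,-1,0,1],[0,0,0.65,-0.1,-1,0,1],[0,0,0.65,-0.1,-1,0,1],[0,0,0.65,-0.1,-1,0,1]])

```text
time: 22.02
eef_pos: [0.5206, 0.1405, 0.1814]
eef_rot: [-3.141, -0.001, 0.882]
wrist_force: [0.2, 0.3, -0.0]
opening: 0.0918
grasp_force: 0.0
```

Call:
apply_moves(steps=[[0,0,0.65,-0.1,-1,0,1],[0,0,0.65,-0.1,-1,0,1],[0,0,0.65,-0.1,-1,0,1],[0,0,0.65,-0.1,-1,0,1],[0,0,0.65,-0.1,-1,0,1]])

```text
time: 22.43
eef_pos: [0.5109, 0.0404, 0.1814]
eef_rot: [3.141, -0.001, 1.272]
wrist_force: [0.5, 0.1, -0.4]
opening: 0.0915
grasp_force: 0.0
```

Call:
apply_moves(steps=[[0,0,0.65,-0.1,-1,0,1],[0,0,0.65,-0.1,-1,0,1],[0,0,0.65,-0.1,-1,0,1],[0,0,0.65,-0.1,-1,0,1],[0,0,0.65,-0.1,-1,0,1]])

```text
time: 22.85
eef_pos: [0.5011, -0.0598, 0.1815]
eef_rot: [3.141, -0.0, 1.662]
wrist_force: [-0.4, 0.7, -0.5]
opening: 0.0919
grasp_force: 0.0
```

Call:
apply_moves(steps=[[0,0,0,0,-1,0,1],[0,0,0,0,-1,0,1],[0,0,0,0,-1,0,1],[0,0,0,0,-1,0,1],[0,0,0,0,-1,-0.5,1]])

```text
time: 23.27
eef_pos: [0.5029, -0.1603, 0.1729]
eef_rot: [3.138, 0.001, 1.658]
wrist_force: [0.6, 0.2, 0.2]
opening: 0.0915
grasp_force: 0.0
```

Call:
apply_moves(steps=[[0,0,0,0,-1,-0.5,1],[0,0,0,0,-1,-0.7,1],[0,0,0,0,-1,-0.7,1],[0,0,0,0,-0.3,0,1],[0,0,0,0,0,0,1]])

```text
time: 23.68
eef_pos: [0.5003, -0.2272, 0.1327]
eef_rot: [-3.14, -0.0, 1.654]
wrist_force: [-0.2, 0.6, -0.2]
opening: 0.0919
grasp_force: 0.0
```

Call:
apply_moves(steps=[[0,0,0,0,0,0,1],[0,0,0,0,0,0,1]])

```text
time: 23.85
eef_pos: [0.5016, -0.2243, 0.134]
eef_rot: [3.14, -0.001, 1.658]
wrist_force: [0.0, 0.2, 0.8]
opening: 0.0916
grasp_force: 0.0
```

Call:
apply_moves(steps=[[0,0,0,0,-0.18,-1,1],[0,0,0,0,0,-1,1],[0,0,0,0,0,-0.9,1],[0,0,0,0,0,-0.5,1],[0,0,0,0,0,-0.3,1]])

```text
time: 24.27
eef_pos: [0.5005, -0.2279, 0.0586]
eef_rot: [-3.141, -0.001, 1.658]
wrist_force: [-0.3, 0.3, 1.0]
opening: 0.0916
grasp_force: 0.0
```

Call:
apply_moves(steps=[[0,0,0,0,0,-0.15,1],[0,0,0,0,0,0,1],[0,0,0,0,0,0,1]])

```text
time: 24.52
eef_pos: [0.5012, -0.2297, 0.0571]
eef_rot: [3.14, 0.0, 1.657]
wrist_force: [1.0, 0.0, -0.1]
opening: 0.0918
grasp_force: 0.0
```

Call:
apply_moves(steps=[[0,0,0,0,0,0,0.3],[0,0,0,0,0,0,0.3],[0,0,0,0,0,0,0.3],[0,0,0,0,0,0,0.3],[0,0,0,0,0,0,0.3]])

```text
time: 24.93
eef_pos: [0.5006, -0.2297, 0.0566]
eef_rot: [3.141, 0.0, 1.656]
wrist_force: [0.6, -1.0, 1.4]
opening: 0.0632
grasp_force: 0.0
```

Call:
apply_moves(steps=[[0,0,0,0,0,0,0.3],[0,0,0,0,0,0,0.3],[0,0,0,0,0,0,0.3]])

```text
time: 25.18
eef_pos: [0.5006, -0.2297, 0.0565]
eef_rot: [3.141, 0.0, 1.656]
wrist_force: [-0.2, -0.2, 2.4]
opening: 0.0597
grasp_force: 15.0
```

Call:
apply_moves(steps=[[0,0,0,0,0,0.5,0.3],[0,0,0,0,0,1,0.3],[0,0,0,0,0,1,0.3],[0,0,0,0,0,1,0.3],[0,0,0,0,0,1,0.3]])

```text
time: 25.6
eef_pos: [0.5001, -0.2296, 0.1476]
eef_rot: [-3.141, -0.0, 1.656]
wrist_force: [0.8, -0.2, -1.5]
opening: 0.0597
grasp_force: 15.0
```

Call:
apply_moves(steps=[[0,0,0,0,0.5,1,0.3],[0,0,0,0,1,1,0.3],[0,0,0,0,1,0,0.3],[0,0,0,0,1,0,0.3],[0,0,0,0,1,0,0.3]])

```text
time: 26.02
eef_pos: [0.5004, -0.1389, 0.1874]
eef_rot: [3.141, 0.0, 1.656]
wrist_force: [-0.3, -0.7, -0.4]
opening: 0.06
grasp_force: 15.0
```

Call:
apply_moves(steps=[[0,0,0.66,0.1,1,0,0.3],[0,0,0.66,0.1,1,0,0.3],[0,0,0.66,0.1,1,0,0.3],[0,0,0.66,0.1,1,0,0.3],[0,0,0.66,0.1,1,0,0.3]])

```text
time: 26.43
eef_pos: [0.5102, -0.0388, 0.1868]
eef_rot: [-3.141, 0.0, 2.056]
wrist_force: [-0.2, -0.3, -1.6]
opening: 0.0598
grasp_force: 15.0
```

Call:
apply_moves(steps=[[0,0,0.66,0.1,1,0,0.3],[0,0,0.66,0.1,1,0,0.3],[0,0,0.66,0.1,1,0,0.3],[0,0,0.66,0.1,1,0,0.3],[0,0,0.66,0.1,1,0,0.3]])

```text
time: 26.85
eef_pos: [0.5202, 0.0611, 0.1868]
eef_rot: [-3.141, 0.0, 2.452]
wrist_force: [0.3, 0.3, -0.9]
opening: 0.0597
grasp_force: 15.0
```

Call:
apply_moves(steps=[[0,0,0.66,0.1,1,0,0.3],[0,0,0.66,0.1,1,0,0.3],[0,0,0.66,0.1,1,0,0.3],[0,0,0.66,0.1,1,0,0.3],[0,0,0.66,0.1,1,0,0.3]])

```text
time: 27.27
eef_pos: [0.5303, 0.161, 0.1867]
eef_rot: [-3.141, 0.0, 2.848]
wrist_force: [0.6, 0.1, -0.8]
opening: 0.06
grasp_force: 15.0
```

Call:
apply_moves(steps=[[0,0,0.66,0.1,1,0,0.3],[0,0,0.66,0.1,1,0,0.3],[0,0,0.66,0.1,1,0,0.3],[0,0,0.66,0.1,1,0,0.3],[0,0,0.66,0.1,1,0,0.3]])

```text
time: 27.68
eef_pos: [0.5403, 0.2608, 0.1867]
eef_rot: [-3.141, -0.0, -3.039]
wrist_force: [0.0, -0.5, -1.3]
opening: 0.0599
grasp_force: 15.0
```

Call:
apply_moves(steps=[[0,0,0,0,1,0,0.3],[0,0,0,0,1,0,0.3],[0,0,0,0,1,0,0.3],[0,0,0,0,1,0,0.3],[0,0,0,0,1,0,0.3]])

```text
time: 28.1
eef_pos: [0.5403, 0.3607, 0.1866]
eef_rot: [-3.141, -0.0, -3.043]
wrist_force: [1.2, 0.0, -1.5]
opening: 0.0601
grasp_force: 15.0
```

Call:
apply_moves(steps=[[0,0,0,0,1,0,0.3],[0,0,0,0,1,0,0.3],[0,0,0,0,1,0,0.3],[0,0,0,0,0,0,0.3],[0,0,0,0,0,0,0.3]])

```text
time: 28.52
eef_pos: [0.5394, 0.4215, 0.1863]
eef_rot: [-3.141, -0.001, -3.041]
wrist_force: [-0.3, -1.0, -2.0]
opening: 0.0599
grasp_force: 15.0
```

Call:
apply_moves(steps=[[0,0,0,0.1,0,-1,0.3],[0,0,0,0,0,-1,0.3],[0,0,0,0,0,-1,0.3],[0,0,0,0,0,-1,0.3],[0,0,0,0,0,-0.7,0.3]])

```text
time: 28.93
eef_pos: [0.5425, 0.4174, 0.0905]
eef_rot: [-3.139, -0.002, -3.045]
wrist_force: [-0.4, -0.8, -1.2]
opening: 0.0599
grasp_force: 15.0
```

Call:
apply_moves(steps=[[0,0,0,0,0,0,0.3],[0,0,0,0,0,0,0.3],[0,0,0,0,0,0,0.3]])

```text
time: 29.18
eef_pos: [0.5434, 0.4204, 0.0936]
eef_rot: [3.141, 0.001, -3.044]
wrist_force: [-1.2, 0.3, -0.2]
opening: 0.0595
grasp_force: 15.0
```

.0936 → .0575: −1.8 units.

Call:
apply_moves(steps=[[0,0,0,-0.05,0,-0.6,0.3],[0,0,0,0,0,-0.5,0.3],[0,0,0,0,0,-0.4,0.3],[0,0,0,0,0,-0.2,0.3],[0,0,0,0,0,0,0.3]])

```text
time: 29.6
eef_pos: [0.5411, 0.421, 0.0577]
eef_rot: [3.141, -0.0, -3.042]
wrist_force: [-0.2, 0.4, -1.1]
opening: 0.0599
grasp_force: 15.0
```

Call:
apply_moves(steps=[[0,0,0,0,0,-0.1,0.3],[0,0,0,0,0,0,0.3],[0,0,0,0,0,0,0.3]])

```text
time: 29.85
eef_pos: [0.5412, 0.4213, 0.0573]
eef_rot: [3.141, 0.0, -3.042]
wrist_force: [-1.9, -0.0, 4.9]
opening: 0.0595
grasp_force: 14.9
```

Call:
apply_moves(steps=[[0,0,0,0,0,0,1],[0,0,0,0,0,0,1],[0,0,0,0,0,0,1],[0,0,0,0,0,0,1],[0,0,0,0,0,0,1]])

```text
time: 30.27
eef_pos: [0.5415, 0.42, 0.056]
eef_rot: [-3.141, -0.0, -3.043]
wrist_force: [0.2, 0.7, 0.2]
opening: 0.0884
grasp_force: 0.0
```

Call:
apply_moves(steps=[[0,0,0,0,0,1,1],[0,0,0,0,0,1,1],[0,0,0,0,0,1,1],[0,0,0,0,0,1,1],[0,0,0,0,0,1,1]])

```text
time: 30.68
eef_pos: [0.5414, 0.4201, 0.157]
eef_rot: [-3.141, -0.0, -3.043]
wrist_force: [0.1, 1.2, 0.7]
opening: 0.092
grasp_force: 0.0
```

Call:
apply_moves(steps=[[0,0,-0.67,-0.1,-1,0.5,1],[0,0,-0.67,-0.1,-1,0.5,1],[0,0,-0.67,-0.1,-1,0,1],[0,0,-0.67,-0.1,-1,0,1],[0,0,-0.67,-0.1,-1,0,1]])

```text
time: 31.1
eef_pos: [0.5314, 0.3193, 0.1766]
eef_rot: [3.141, 0.0, 2.834]
wrist_force: [-0.5, 0.1, 0.0]
opening: 0.0916
grasp_force: 0.0
```

```bash
python3 sec.py
python3 - <<'E'
from look import *
S=snap("side");T=snap("top");k=lambda a,f:cv2.resize(a,None,fx=f,fy=f,interpolation=cv2.INTER_CUBIC)
cv2.imwrite("pics/s6.png",np.hstack([k(S[140:230,165:255],4.4),k(T[235:325,135:225],4.4)])[:,:,::-1])
E
```

```text
31.1 [0.5314 0.3193 0.1766] 162.3831677108622 q7 0.59
g [ 0.6331 -0.234 ] yaw 102.2 w 0.0568 L 0.0983
g [ 0.5078 -0.0673] yaw -85.3 w 0.0568 L 0.0966
g [0.5031 0.0739] yaw 93.9 w 0.0573 L 0.0969
```

View pics/s6.png

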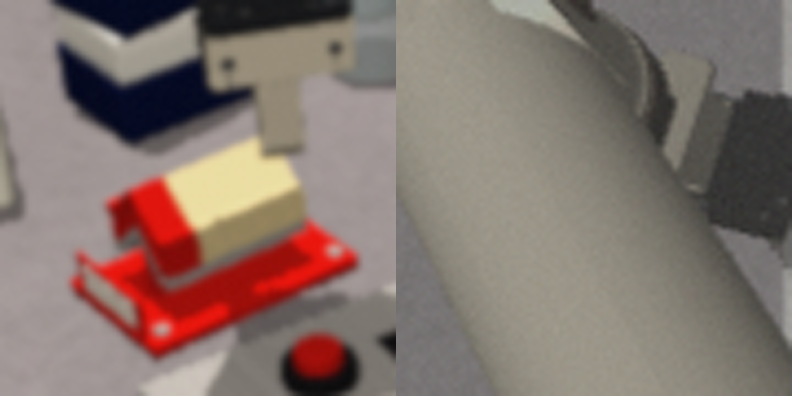

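The three red sections are stacked and flush. Next, the green one at (0.503,0.074).

Call:
apply_moves(steps=[[0,0,-0.83,-0.12,-1,0,1],[0,0,-0.83,-0.12,-1,0,1],[0,0,-0.83,-0.12,-1,0,1],[0,0,-0.83,-0.12,-1,0,1],[0,0,-0.83,-0.12,-1,0,1]])

```text
time: 31.67
eef_pos: [0.5193, 0.2211, 0.1763]
eef_rot: [3.141, -0.001, 2.339]
wrist_force: [-0.2, 1.2, 0.5]
opening: 0.0916
grasp_force: 0.0
```

Call:
apply_moves(steps=[[0,0,-0.83,-0.12,-1,0,1],[0,0,-0.83,-0.12,-1,0,1],[0,0,-0.83,-0.12,-1,0,1],[0,0,-0.83,-0.12,-1,0,1],[0,0,-0.83,-0.12,-1,0,1]])

```text
time: 32.08
eef_pos: [0.5076, 0.121, 0.1764]
eef_rot: [3.141, -0.001, 1.841]
wrist_force: [0.6, -0.1, 0.2]
opening: 0.0912
grasp_force: 0.0
```

Call:
apply_moves(steps=[[0,0,-0.83,-0.12,-1,-0.7,1],[0,0,-0.83,-0.12,-1,-0.8,1],[0,0,0,0,-0.27,-0.8,1],[0,0,0,0,0,0,1],[0,0,0,0,0,0,1]])

```text
time: 32.5
eef_pos: [0.5024, 0.0759, 0.1299]
eef_rot: [-3.14, -0.0, 1.645]
wrist_force: [-0.0, 0.2, 0.1]
opening: 0.0919
grasp_force: 0.0
```

Call:
apply_moves(steps=[[0,0,0,0,0,0,1],[0,0,0,0,0,0,1]])

```text
time: 32.67
eef_pos: [0.5037, 0.0767, 0.1313]
eef_rot: [3.14, -0.001, 1.646]
wrist_force: [-0.2, 0.2, -0.2]
opening: 0.0918
grasp_force: 0.0
```

Call:
apply_moves(steps=[[0,0,0,0,-0.12,-1,1],[0,0,0,0,0,-1,1],[0,0,0,0,0,-0.9,1],[0,0,0,0,0,-0.5,1],[0,0,0,0,0,-0.2,1]])

```text
time: 33.08
eef_pos: [0.5022, 0.0733, 0.0574]
eef_rot: [-3.14, -0.0, 1.645]
wrist_force: [0.1, -0.6, -0.6]
opening: 0.0919
grasp_force: 0.0
```

Call:
apply_moves(steps=[[0,0,0,0,0,-0.12,1],[0,0,0,0,0,0,1],[0,0,0,0,0,0,1]])

```text
time: 33.33
eef_pos: [0.5035, 0.0728, 0.0568]
eef_rot: [3.14, -0.0, 1.643]
wrist_force: [-0.6, -0.1, 0.1]
opening: 0.0919
grasp_force: 0.0
```

Call:
apply_moves(steps=[[0,0,0,0,0,0,0.3],[0,0,0,0,0,0,0.3],[0,0,0,0,0,0,0.3],[0,0,0,0,0,0,0.3],[0,0,0,0,0,0,0.3]])

```text
time: 33.75
eef_pos: [0.5028, 0.0725, 0.0561]
eef_rot: [3.141, -0.0, 1.643]
wrist_force: [0.4, 0.7, -0.6]
opening: 0.063
grasp_force: 0.0
```

Call:
apply_moves(steps=[[0,0,0,0,0,0,0.3],[0,0,0,0,0,0,0.3],[0,0,0,0,0,0,0.3]])

```text
time: 34.0
eef_pos: [0.5028, 0.0725, 0.0561]
eef_rot: [3.141, -0.0, 1.643]
wrist_force: [-0.2, 0.6, 2.3]
opening: 0.0597
grasp_force: 15.0
```

Call:
apply_moves(steps=[[0,0,0,0,0,0.5,0.3],[0,0,0,0,0,1,0.3],[0,0,0,0,0,1,0.3],[0,0,0,0,0,1,0.3],[0,0,0,0,0,1,0.3]])

```text
time: 34.42
eef_pos: [0.5024, 0.0725, 0.1472]
eef_rot: [-3.141, 0.0, 1.643]
wrist_force: [1.1, -0.0, -1.0]
opening: 0.0599
grasp_force: 15.0
```

Call:
apply_moves(steps=[[0,0,0.625,0.1,-1,0.5,0.3],[0,0,0.625,0.1,-1,0.5,0.3],[0,0,0.625,0.1,-1,0,0.3],[0,0,0.625,0.1,-1,0,0.3],[0,0,0.625,0.1,-1,0,0.3]])

```text
time: 34.83
eef_pos: [0.5127, -0.0284, 0.1668]
eef_rot: [3.141, 0.0, 2.022]
wrist_force: [0.3, 0.0, -0.4]
opening: 0.0598
grasp_force: 15.0
```

Call:
apply_moves(steps=[[0,0,0.625,0.1,-1,0,0.3],[0,0,0.625,0.1,-1,0,0.3],[0,0,0.625,0.1,-1,0,0.3],[0,0,0.625,0.1,-1,0,0.3],[0,0,0.625,0.1,-1,0,0.3]])

```text
time: 35.25
eef_pos: [0.5224, -0.1285, 0.1664]
eef_rot: [-3.142, -0.0, 2.397]
wrist_force: [0.6, -0.5, -0.3]
opening: 0.0598
grasp_force: 15.0
```

Call:
apply_moves(steps=[[0,0,0.625,0.1,-1,0,0.3],[0,0,0.625,0.1,-1,0,0.3],[0,0,0.625,0.1,-1,0,0.3],[0,0,0.625,0.1,-1,0,0.3],[0,0,0.625,0.1,-1,0,0.3]])

```text
time: 35.67
eef_pos: [0.5324, -0.2284, 0.1664]
eef_rot: [-3.141, -0.0, 2.772]
wrist_force: [0.9, 0.0, 0.1]
opening: 0.0598
grasp_force: 15.0
```

Call:
apply_moves(steps=[[0,0,0.625,0.1,-1,0,0.3],[0,0,0.625,0.1,-1,0,0.3],[0,0,0.625,0.1,-1,0,0.3],[0,0,0.625,0.1,-1,0,0.3],[0,0,0.625,0.1,-1,0,0.3]])

```text
time: 36.08
eef_pos: [0.5423, -0.3284, 0.1663]
eef_rot: [3.142, -0.001, -3.137]
wrist_force: [-0.6, -0.3, -0.6]
opening: 0.0595
grasp_force: 15.0
```

Call:
apply_moves(steps=[[0,0,0,0,-1,0,0.3],[0,0,0,0,-1,0,0.3],[0,0,0,0,-1,0,0.3],[0,0,0,0,-1,0,0.3],[0,0,0,0,-0.7,0,0.3]])

```text
time: 36.5
eef_pos: [0.5417, -0.4238, 0.1663]
eef_rot: [-3.141, -0.001, 3.141]
wrist_force: [0.2, -0.7, 0.1]
opening: 0.0602
grasp_force: 15.0
```

Call:
apply_moves(steps=[[0,0,0,0,0,0,0.3],[0,0,0,0,0,0,0.3],[0,0,0,0,0,0,0.3]])

```text
time: 36.75
eef_pos: [0.543, -0.4198, 0.1658]
eef_rot: [3.14, -0.0, -3.139]
wrist_force: [0.5, 0.6, -0.9]
opening: 0.0597
grasp_force: 15.0
```

Call:
apply_moves(steps=[[0,0,0,0.1,-0.08,-1,0.3],[0,0,0,0,0,-1,0.3],[0,0,0,0,0,-1,0.3],[0,0,0,0,0,-1,0.3],[0,0,0,0,0,-0.8,0.3]])

```text
time: 37.17
eef_pos: [0.545, -0.4203, 0.0685]
eef_rot: [3.14, -0.001, -3.138]
wrist_force: [-0.2, 0.5, -0.8]
opening: 0.06
grasp_force: 15.0
```

Call:
apply_moves(steps=[[0,0,0,0,0,-0.3,0.3],[0,0,0,0,0,0,0.3],[0,0,0,0,0,0,0.3],[0,0,0,0,0,0,0.3]])

```text
time: 37.5
eef_pos: [0.5459, -0.4231, 0.0655]
eef_rot: [-3.141, 0.002, -3.139]
wrist_force: [-0.0, -0.5, 0.1]
opening: 0.0597
grasp_force: 15.0
```

Run:
```python
from look import *
s=robot.state();print(s['eef_pos'],np.degrees(s['eef_rot'][2]),s['qpos'][6])
S=snap("side");T=snap("top");k=lambda a,f:cv2.resize(a,None,fx=f,fy=f,interpolation=cv2.INTER_CUBIC)
cv2.imwrite("pics/s7.png",np.hstack([k(S[360:470,390:500],3.6),k(T[215:325,420:530],3.6)])[:,:,::-1])
```

```text
[ 0.5459 -0.4231  0.0655] -179.88002565825516 2.1874646389347485
```

View pics/s7.png

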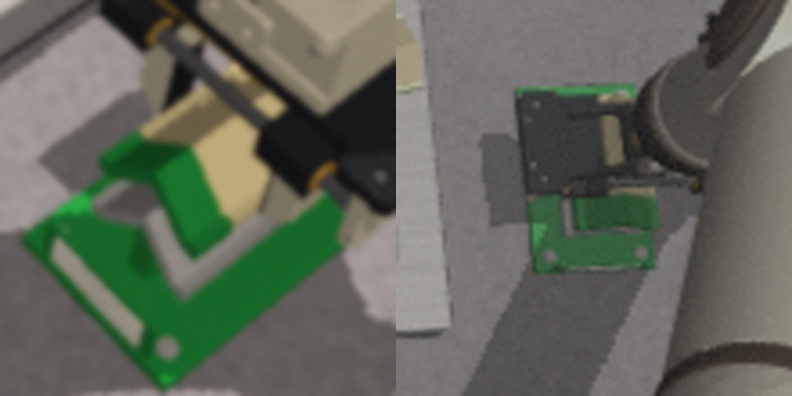

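Run:
```python
from look import *
print("section foot",onz("side",(446.9,431.4),.0644),"steel foot",onz("side",(440.8,442.8),.030))
```

```text
section foot [ 0.4996 -0.4545  0.0644] steel foot [ 0.4961 -0.452   0.03  ]
```

The side crop puts the section's near foot about 3 mm too far in x and about 2 mm off in y. Correcting that and lowering.

Call:
apply_moves(steps=[[0,0,0,-0.15,0.08,0,0.3],[0,0,0,0,0,-0.4,0.3],[0,0,0,0,0,-0.4,0.3],[0,0,0,0,0,-0.3,0.3],[0,0,0,0,0,-0.1,0.3]])

```text
time: 38.02
eef_pos: [0.5416, -0.4226, 0.0396]
eef_rot: [-3.14, 0.0, -3.141]
wrist_force: [-0.7, -3.2, 8.1]
opening: 0.0598
grasp_force: 15.0
```

Call:
apply_moves(steps=[[0,0,0,0,0,-0.1,0.3],[0,0,0,0,0,0,0.3],[0,0,0,0,0,0,0.3]])

```text
time: 38.27
eef_pos: [0.5419, -0.4233, 0.0388]
eef_rot: [-3.139, 0.001, -3.141]
wrist_force: [-1.8, -1.9, 6.5]
opening: 0.0596
grasp_force: 15.0
```

Call:
apply_moves(steps=[[0,0,0,0,0,0,1],[0,0,0,0,0,0,1],[0,0,0,0,0,0,1],[0,0,0,0,0,0,1],[0,0,0,0,0,0,1]])

```text
time: 38.68
eef_pos: [0.5415, -0.4211, 0.0373]
eef_rot: [3.141, -0.001, -3.14]
wrist_force: [0.1, -0.3, -1.1]
opening: 0.0881
grasp_force: 0.0
```

Call:
apply_moves(steps=[[0,0,0,0,0,1,1],[0,0,0,0,0,1,1],[0,0,0,0,0,1,1],[0,0,0,0,0,1,1],[0,0,0,0,0,1,1]])

```text
time: 39.1
eef_pos: [0.5416, -0.4212, 0.1385]
eef_rot: [3.141, -0.0, -3.14]
wrist_force: [0.8, -0.3, 0.0]
opening: 0.0918
grasp_force: 0.0
```

Call:
apply_moves(steps=[[0,0,-0.69,0,0,1,1],[0,0,-0.69,0,0,0.5,1],[0,0,-0.69,0,0,0,1],[0,0,0,0,0,0,1],[0,0,0,0,0,0,1]])

```text
time: 39.52
eef_pos: [0.5416, -0.4211, 0.1676]
eef_rot: [3.142, -0.001, 2.897]
wrist_force: [-0.3, 0.3, 0.5]
opening: 0.0915
grasp_force: 0.0
```

```bash
python3 sec.py
```

```text
39.5167 [ 0.5416 -0.4211  0.1676] 166.00317134726546 q7 1.97
g [ 0.633  -0.2335] yaw 102.7 w 0.0570 L 0.0993
g [ 0.5077 -0.0673] yaw -85.4 w 0.0566 L 0.0966
```

Call:
apply_moves(steps=[[0,0,-0.692,-0.1,1,0,1],[0,0,-0.692,-0.1,1,0,1],[0,0,-0.692,-0.1,1,0,1],[0,0,-0.692,-0.1,1,0,1],[0,0,-0.692,-0.1,1,0,1]])

```text
time: 39.98
eef_pos: [0.531, -0.3203, 0.1669]
eef_rot: [-3.141, -0.002, 2.477]
wrist_force: [-0.4, 0.7, 0.5]
opening: 0.0917
grasp_force: 0.0
```

Call:
apply_moves(steps=[[0,0,-0.692,-0.1,1,0,1],[0,0,-0.692,-0.1,1,0,1],[0,0,-0.692,-0.1,1,0,1],[0,0,-0.692,-0.1,1,0,1],[0,0,-0.692,-0.1,1,0,1]])

```text
time: 40.4
eef_pos: [0.521, -0.2203, 0.1671]
eef_rot: [-3.141, -0.001, 2.062]
wrist_force: [0.2, -0.6, -0.6]
opening: 0.0919
grasp_force: 0.0
```

Call:
apply_moves(steps=[[0,0,-0.692,-0.1,1,0,1],[0,0,-0.692,-0.1,1,0,1],[0,0,-0.692,-0.1,1,0,1],[0,0,-0.692,-0.1,1,0,1],[0,0,-0.692,-0.1,1,0,1]])

```text
time: 40.82
eef_pos: [0.511, -0.1204, 0.1673]
eef_rot: [-3.14, -0.0, 1.647]
wrist_force: [0.6, -0.6, 0.4]
opening: 0.0919
grasp_force: 0.0
```

Call:
apply_moves(steps=[[0,0,0,-0.1,1,-0.5,1],[0,0,0,-0.1,1,-0.5,1],[0,0,0,0,0.6,-0.5,1],[0,0,0,0,0,-0.4,1],[0,0,0,0,0,0,1]])

```text
time: 41.23
eef_pos: [0.5063, -0.0693, 0.1279]
eef_rot: [-3.138, -0.0, 1.651]
wrist_force: [-0.8, -0.8, -0.2]
opening: 0.0917
grasp_force: 0.0
```

Call:
apply_moves(steps=[[0,0,0,0,0,0,1],[0,0,0,0,0,0,1],[0,0,0,0,0,0,1]])

```text
time: 41.48
eef_pos: [0.5082, -0.0711, 0.1304]
eef_rot: [3.141, 0.001, 1.647]
wrist_force: [0.1, 1.0, 0.3]
opening: 0.092
grasp_force: 0.0
```

Call:
apply_moves(steps=[[0,0,0,0,0.13,-1,1],[0,0,0,0,0,-1,1],[0,0,0,0,0,-0.9,1],[0,0,0,0,0,-0.5,1],[0,0,0,0,0,-0.2,1]])

```text
time: 41.9
eef_pos: [0.5068, -0.0675, 0.0568]
eef_rot: [-3.14, -0.0, 1.648]
wrist_force: [-0.0, -0.1, -1.0]
opening: 0.092
grasp_force: 0.0
```

Call:
apply_moves(steps=[[0,0,0,0,0,-0.1,1],[0,0,0,0,0,0,1],[0,0,0,0,0,0,1]])

```text
time: 42.15
eef_pos: [0.5084, -0.0671, 0.0567]
eef_rot: [3.14, 0.0, 1.649]
wrist_force: [-0.4, 0.2, 0.2]
opening: 0.0917
grasp_force: 0.0
```

Call:
apply_moves(steps=[[0,0,0,0,0,0,0.3],[0,0,0,0,0,0,0.3],[0,0,0,0,0,0,0.3],[0,0,0,0,0,0,0.3],[0,0,0,0,0,0,0.3]])

```text
time: 42.57
eef_pos: [0.5078, -0.0668, 0.0562]
eef_rot: [3.141, -0.0, 1.649]
wrist_force: [0.6, -0.2, -0.0]
opening: 0.0631
grasp_force: 0.0
```

Call:
apply_moves(steps=[[0,0,0,0,0,0,0.3],[0,0,0,0,0,0,0.3],[0,0,0,0,0,0,0.3]])

```text
time: 42.82
eef_pos: [0.5078, -0.0668, 0.0561]
eef_rot: [3.141, -0.0, 1.649]
wrist_force: [-1.2, -0.1, 1.5]
opening: 0.0594
grasp_force: 15.0
```

Call:
apply_moves(steps=[[0,0,0,0,0,0.5,0.3],[0,0,0,0,0,1,0.3],[0,0,0,0,0,1,0.3],[0,0,0,0,0,1,0.3],[0,0,0,0,0,1,0.3]])

```text
time: 43.23
eef_pos: [0.5073, -0.0669, 0.1472]
eef_rot: [-3.141, 0.0, 1.649]
wrist_force: [1.1, 0.3, 0.2]
opening: 0.0601
grasp_force: 15.0
```

Call:
apply_moves(steps=[[0,0,-0.76,0.1,-1,0.5,0.3],[0,0,-0.76,0.1,-1,0,0.3],[0,0,-0.76,0.1,-1,0,0.3],[0,0,-0.76,0.1,-1,0,0.3],[0,0,-0.76,0.1,-1,0,0.3]])

```text
time: 43.65
eef_pos: [0.5176, -0.1677, 0.1567]
eef_rot: [3.141, -0.0, 1.189]
wrist_force: [0.9, 0.6, -0.3]
opening: 0.0597
grasp_force: 15.0
```

Call:
apply_moves(steps=[[0,0,-0.76,0.1,-1,0,0.3],[0,0,-0.76,0.1,-1,0,0.3],[0,0,-0.76,0.1,-1,0,0.3],[0,0,-0.76,0.1,-1,0,0.3],[0,0,-0.76,0.1,-1,0,0.3]])

```text
time: 44.07
eef_pos: [0.5275, -0.2676, 0.1564]
eef_rot: [-3.141, -0.0, 0.733]
wrist_force: [-0.0, 0.6, -0.8]
opening: 0.06
grasp_force: 15.0
```

Call:
apply_moves(steps=[[0,0,-0.76,0.1,-1,0,0.3],[0,0,-0.76,0.1,-1,0,0.3],[0,0,-0.76,0.1,-1,0,0.3],[0,0,-0.76,0.1,-1,0,0.3],[0,0,-0.76,0.1,-1,0,0.3]])

```text
time: 44.48
eef_pos: [0.5376, -0.3675, 0.1563]
eef_rot: [-3.141, -0.0, 0.277]
wrist_force: [0.1, 0.2, -0.6]
opening: 0.0599
grasp_force: 15.0
```

Call:
apply_moves(steps=[[0,0,-0.76,0.1,-1,0,0.3],[0,0,-0.76,0.1,-1,0,0.3],[0,0,-0.76,0.05,-0.8,0,0.3],[0,0,0,0,0,0,0.3],[0,0,0,0,0,0,0.3]])

```text
time: 44.9
eef_pos: [0.5419, -0.4235, 0.1559]
eef_rot: [-3.142, 0.001, 0.008]
wrist_force: [-0.6, 0.5, -1.1]
opening: 0.06
grasp_force: 15.0
```

Call:
apply_moves(steps=[[0,0,0,0,0,-1,0.3],[0,0,0,0,0,-1,0.3],[0,0,0,0,0,-1,0.3],[0,0,0,0,0,0,0.3],[0,0,0,0,0,0,0.3]])

```text
time: 45.32
eef_pos: [0.5424, -0.4205, 0.095]
eef_rot: [-3.139, 0.002, 0.01]
wrist_force: [0.6, -0.6, -0.1]
opening: 0.0596
grasp_force: 15.0
```

Call:
apply_moves(steps=[[0,0,0,0,0,0,0.3],[0,0,0,0,0,0,0.3]])

```text
time: 45.48
eef_pos: [0.5437, -0.4232, 0.0978]
eef_rot: [3.14, -0.002, 0.008]
wrist_force: [0.4, 0.0, -0.7]
opening: 0.0599
grasp_force: 15.0
```

Call:
apply_moves(steps=[[0,0,-0.06,0,0,-0.8,0.3],[0,0,0,0,0,-0.7,0.3],[0,0,0,0,0,-0.5,0.3],[0,0,0,0,0,-0.3,0.3],[0,0,0,0,0,-0.1,0.3]])

```text
time: 45.9
eef_pos: [0.5419, -0.4232, 0.0477]
eef_rot: [-3.141, 0.001, -0.001]
wrist_force: [-5.3, 4.0, 18.3]
opening: 0.0595
grasp_force: 15.0
```

Call:
apply_moves(steps=[[0,0,0,0,0,-0.1,0.3],[0,0,0,0,0,0,0.3],[0,0,0,0,0,0,0.3]])

```text
time: 46.15
eef_pos: [0.542, -0.4234, 0.0472]
eef_rot: [-3.141, 0.0, -0.001]
wrist_force: [-4.0, 3.2, 13.5]
opening: 0.0598
grasp_force: 15.0
```

Call:
apply_moves(steps=[[0,0,0,0,0,0,1],[0,0,0,0,0,0,1],[0,0,0,0,0,0,1],[0,0,0,0,0,0,1],[0,0,0,0,0,0,1]])

```text
time: 46.57
eef_pos: [0.5425, -0.4227, 0.0453]
eef_rot: [-3.141, 0.001, 0.0]
wrist_force: [-0.3, 0.4, 0.7]
opening: 0.0889
grasp_force: 0.0
```

Call:
apply_moves(steps=[[0,0,0,0,0,1,1],[0,0,0,0,0,1,1],[0,0,0,0,0,1,1],[0,0,0,0,0,1,1],[0,0,0,0,0,1,1]])

```text
time: 46.98
eef_pos: [0.5425, -0.4228, 0.1465]
eef_rot: [-3.141, 0.0, 0.0]
wrist_force: [0.5, 0.1, -0.1]
opening: 0.0918
grasp_force: 0.0
```

Call:
apply_moves(steps=[[0,0,1,0,0,0.6,1],[0,0,1,0,0,0,1],[0,0,1,0,0,0,1],[0,0,1,0,0,0,1],[0,0,1,0,0,0,1]])

```text
time: 47.4
eef_pos: [0.5427, -0.4228, 0.1578]
eef_rot: [3.142, 0.0, 0.606]
wrist_force: [0.8, 0.3, 0.0]
opening: 0.0915
grasp_force: 0.0
```

Call:
apply_moves(steps=[[0,0,1,0,0,0,1],[0,0,1,0,0,0,1],[0,0,1,0,0,0,1],[0,0,1,0,0,0,1],[0,0,1,0,0,0,1]])

```text
time: 47.82
eef_pos: [0.5425, -0.4228, 0.1576]
eef_rot: [-3.141, -0.0, 1.206]
wrist_force: [-0.0, -0.2, -0.3]
opening: 0.0917
grasp_force: 0.0
```

Call:
apply_moves(steps=[[0,0,1,0,0,0,1],[0,0,1,0,0,0,1],[0,0,1,0,0,0,1],[0,0,1,0,0,0,1],[0,0,0.9,0,0,0,1]])

```text
time: 48.23
eef_pos: [0.5425, -0.4229, 0.1576]
eef_rot: [-3.141, -0.0, 1.794]
wrist_force: [-0.8, 0.8, -0.1]
opening: 0.0921
grasp_force: 0.0
```

```bash
python3 sec.py
```

```text
48.2333 [ 0.5425 -0.4229  0.1576] 102.79016007154158 q7 0.95
g [ 0.633 -0.234] yaw 102.5 w 0.0569 L 0.0983
```

Call:
apply_moves(steps=[[0,0,0,0.45,0.945,0,1],[0,0,0,0.45,0.945,0,1],[0,0,0,0.45,0.945,0,1],[0,0,0,0.45,0.945,0,1],[0,0,0,0.45,0.945,0,1]])

```text
time: 48.7
eef_pos: [0.5879, -0.3275, 0.1577]
eef_rot: [-3.141, -0.0, 1.785]
wrist_force: [0.7, 0.6, 0.8]
opening: 0.0919
grasp_force: 0.0
```

Call:
apply_moves(steps=[[0,0,0,0.45,0.945,0,1],[0,0,0,0.45,0.945,0,1],[0,0,0,0.45,0.945,-0.5,1],[0,0,0,0.45,0.945,-0.5,1],[0,0,0,0.45,0.945,-0.4,1]])

```text
time: 49.12
eef_pos: [0.6328, -0.2329, 0.1292]
eef_rot: [-3.141, -0.0, 1.785]
wrist_force: [0.6, -0.5, 0.8]
opening: 0.0914
grasp_force: 0.0
```

Call:
apply_moves(steps=[[0,0,0,0,0,0,1],[0,0,0,0,0,0,1],[0,0,0,0,0,0,1],[0,0,0,0,0,0,1]])

```text
time: 49.45
eef_pos: [0.6322, -0.2361, 0.1304]
eef_rot: [-3.142, 0.002, 1.785]
wrist_force: [-1.1, -0.9, 0.1]
opening: 0.092
grasp_force: 0.0
```

Call:
apply_moves(steps=[[0,0,0,0.03,0.06,-1,1],[0,0,0,0,0,-1,1],[0,0,0,0,0,-0.9,1],[0,0,0,0,0,-0.5,1],[0,0,0,0,0,-0.2,1]])

```text
time: 49.87
eef_pos: [0.6316, -0.2338, 0.0563]
eef_rot: [-3.139, -0.001, 1.786]
wrist_force: [-1.0, 0.1, 0.2]
opening: 0.092
grasp_force: 0.0
```

Call:
apply_moves(steps=[[0,0,0,0,0,-0.1,1],[0,0,0,0,0,0,1],[0,0,0,0,0,0,1]])

```text
time: 50.12
eef_pos: [0.634, -0.2333, 0.0571]
eef_rot: [3.14, 0.001, 1.788]
wrist_force: [0.1, 0.9, -0.4]
opening: 0.0915
grasp_force: 0.0
```

Call:
apply_moves(steps=[[0,0,0,0,0,0,0.3],[0,0,0,0,0,0,0.3],[0,0,0,0,0,0,0.3],[0,0,0,0,0,0,0.3],[0,0,0,0,0,0,0.3]])

```text
time: 50.53
eef_pos: [0.6334, -0.2326, 0.0562]
eef_rot: [3.141, 0.0, 1.788]
wrist_force: [-0.5, -0.8, 0.2]
opening: 0.0631
grasp_force: 0.0
```

Call:
apply_moves(steps=[[0,0,0,0,0,0,0.3],[0,0,0,0,0,0,0.3],[0,0,0,0,0,0,0.3]])

```text
time: 50.78
eef_pos: [0.6332, -0.2327, 0.0561]
eef_rot: [-3.142, -0.0, 1.788]
wrist_force: [-0.6, 0.0, 2.7]
opening: 0.06
grasp_force: 15.0
```

Call:
apply_moves(steps=[[0,0,0,0,0,0.5,0.3],[0,0,0,0,0,1,0.3],[0,0,0,0,0,1,0.3],[0,0,0,0,0,1,0.3],[0,0,0,0,0,1,0.3]])

```text
time: 51.2
eef_pos: [0.6332, -0.2326, 0.1472]
eef_rot: [-3.142, -0.0, 1.788]
wrist_force: [-0.4, -0.0, -0.1]
opening: 0.0601
grasp_force: 15.0
```

Call:
apply_moves(steps=[[0,0,0.94,-0.38,-0.79,0.5,0.3],[0,0,0.94,-0.38,-0.79,0,0.3],[0,0,0.94,-0.38,-0.79,0,0.3],[0,0,0.94,-0.38,-0.79,0,0.3],[0,0,0.94,-0.38,-0.79,0,0.3]])

```text
time: 51.62
eef_pos: [0.5949, -0.3124, 0.1566]
eef_rot: [-3.142, 0.0, 2.358]
wrist_force: [0.6, 0.2, -1.2]
opening: 0.0597
grasp_force: 15.0
```

Call:
apply_moves(steps=[[0,0,0.94,-0.38,-0.79,0,0.3],[0,0,0.94,-0.38,-0.79,0,0.3],[0,0,0.94,-0.38,-0.79,0,0.3],[0,0,0.94,-0.38,-0.79,0,0.3],[0,0,0.94,-0.38,-0.79,0,0.3]])

```text
time: 52.03
eef_pos: [0.5568, -0.3915, 0.1564]
eef_rot: [-3.141, 0.0, 2.922]
wrist_force: [-0.5, -1.2, -0.7]
opening: 0.0601
grasp_force: 15.0
```

Call:
apply_moves(steps=[[0,0,0.94,-0.38,-0.79,0,0.3],[0,0,0.94,-0.38,-0.79,0,0.3],[0,0,0,0,0,-0.9,0.3],[0,0,0,0,0,-0.9,0.3],[0,0,0,0,0,-0.9,0.3]])

```text
time: 52.45
eef_pos: [0.5418, -0.4235, 0.1023]
eef_rot: [-3.141, 0.001, 3.14]
wrist_force: [0.5, 0.3, -1.0]
opening: 0.0596
grasp_force: 15.0
```

Call:
apply_moves(steps=[[0,0,0,0,0,0,0.3],[0,0,0,0,0,0,0.3],[0,0,0,0,0,0,0.3],[0,0,0,0,0,0,0.3]])

```text
time: 52.78
eef_pos: [0.5431, -0.4229, 0.1037]
eef_rot: [-3.14, 0.002, -3.141]
wrist_force: [-0.5, 0.2, -1.1]
opening: 0.0596
grasp_force: 15.0
```

.1037 → .0575: −2.3, then a touch more.

Call:
apply_moves(steps=[[0,0,0,-0.03,0,-0.8,0.3],[0,0,0,0,0,-0.6,0.3],[0,0,0,0,0,-0.4,0.3],[0,0,0,0,0,-0.3,0.3],[0,0,0,0,0,-0.1,0.3]])

```text
time: 53.2
eef_pos: [0.5412, -0.4225, 0.0573]
eef_rot: [-3.141, -0.001, -3.141]
wrist_force: [-0.3, -0.7, 3.1]
opening: 0.0602
grasp_force: 15.0
```

Call:
apply_moves(steps=[[0,0,0,0,0,-0.1,0.3],[0,0,0,0,0,0,0.3],[0,0,0,0,0,0,0.3]])

```text
time: 53.45
eef_pos: [0.5415, -0.4231, 0.0568]
eef_rot: [-3.14, 0.0, -3.141]
wrist_force: [-2.0, -1.0, 3.8]
opening: 0.0596
grasp_force: 14.9
```

Home at z 0.0568, as predicted. Releasing, lifting and backing off toward the middle for a final look.

Call:
apply_moves(steps=[[0,0,0,0,0,0,1],[0,0,0,0,0,0,1],[0,0,0,0,0,0,1],[0,0,0,0,0,0,1],[0,0,0,0,0,0,1]])

```text
time: 53.87
eef_pos: [0.5415, -0.422, 0.0557]
eef_rot: [3.141, -0.0, -3.141]
wrist_force: [0.5, 1.0, -0.4]
opening: 0.0884
grasp_force: 0.0
```

Call:
apply_moves(steps=[[0,0,0,0,0,1,1],[0,0,0,0,0,1,1],[0,0,0,0,0,1,1],[0,0,0,0,0,1,1],[0,0,0,0,0,1,1]])

```text
time: 54.28
eef_pos: [0.5414, -0.4221, 0.1567]
eef_rot: [3.141, -0.0, -3.141]
wrist_force: [0.3, -0.6, 0.2]
opening: 0.0918
grasp_force: 0.0
```

Call:
apply_moves(steps=[[0,0,-0.5,0,1,1,1],[0,0,-0.5,0,1,1,1],[0,0,-0.5,0,1,1,1],[0,0,-0.5,0,1,0,1],[0,0,-0.5,0,1,0,1]])

```text
time: 54.7
eef_pos: [0.5425, -0.3218, 0.218]
eef_rot: [-3.141, 0.004, 2.839]
wrist_force: [0.3, -0.3, -1.6]
opening: 0.092
grasp_force: 0.0
```

Call:
apply_moves(steps=[[0,0,-0.5,0,1,0,1],[0,0,-0.5,0,1,0,1],[0,0,-0.5,0,1,0,1],[0,0,-0.5,0,1,0,1],[0,0,-0.5,0,1,0,1]])

```text
time: 55.12
eef_pos: [0.5414, -0.2211, 0.216]
eef_rot: [3.141, 0.0, 2.539]
wrist_force: [0.2, 1.0, 0.4]
opening: 0.0919
grasp_force: 0.0
```

Call:
apply_moves(steps=[[0,0,-0.5,0,1,0,1],[0,0,-0.5,0,1,0,1],[0,0,-0.5,0,1,0,1],[0,0,0,0,0,0,1],[0,0,0,0,0,0,1]])

```text
time: 55.53
eef_pos: [0.5417, -0.1607, 0.2161]
eef_rot: [3.141, -0.0, 2.366]
wrist_force: [0.4, -0.7, -0.5]
opening: 0.092
grasp_force: 0.0
```

Run:
```python
from look import *
S=snap("side");T=snap("top");k=lambda a:cv2.resize(a,(390,300),interpolation=cv2.INTER_CUBIC)
cv2.imwrite("pics/fin.png",np.vstack([np.hstack([k(S[370:470,385:515]),k(T[220:320,415:545])]),np.hstack([k(S[140:240,150:280]),k(T[230:330,110:240])])])[:,:,::-1])
for n,roi,z in(("g",(225,300,440,510),.08),("r",(240,310,150,215),.08)):
    M=masks(T);w=np.zeros(T.shape[:2],np.uint8);w[roi[0]:roi[1],roi[2]:roi[3]]=1
    P=px2xy("top",M['c']*w,.073) ; print(n,"cream top-layer extents",P.min(0),P.max(0),P.mean(0))
```

```text
g cream top-layer extents [ 0.4421 -0.449 ] [ 0.6467 -0.3045] [ 0.558  -0.3988]
r cream top-layer extents [0.5114 0.388 ] [0.5885 0.4524] [0.5506 0.4196]
```

View pics/fin.png

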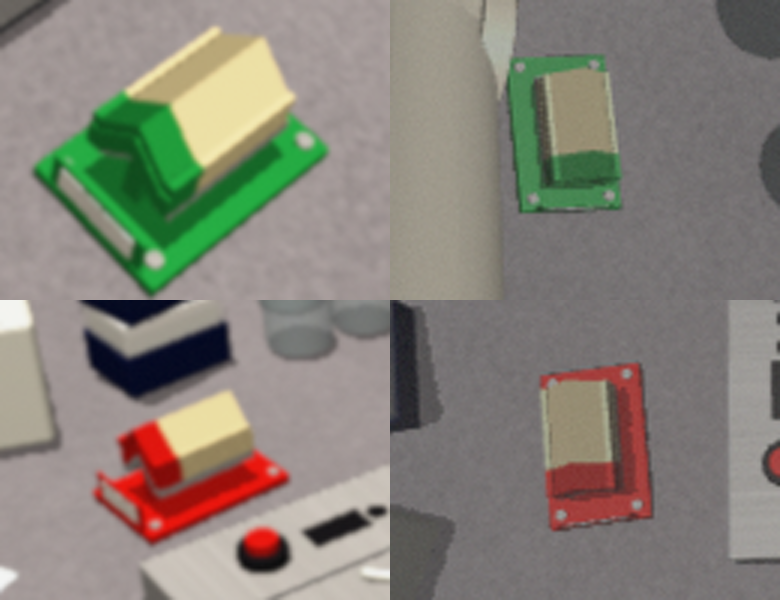

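Run:
```python
from look import *
o=lambda u,v,z:onz("side",(u,v),z)
print("g low near foot",o(441.7,438.3,.0384),"top far foot",o(483.3,402.3,.0554),"top ridge near/far",o(427.7,401.7,.0865),o(473.3,382.7,.0865))
print("r top ridge near/far",o(196,181.3,.0865),o(228.3,170.3,.0865))
# tape/cream boundary at ridge, top view mean of tape near edge
T=snap("top");M=masks(T)
for k,u0,u1 in(("g",460,495),("r",160,192)):
    c=M['c'].copy();c[:,:u0]=0;c[:,u1:]=0;c[:235]=0;c[310:]=0
    v,u=np.nonzero(c);m=[(x,v[u==x].min(),v[u==x].max()) for x in range(u0,u1) if (u==x).sum()>10]
    m=np.array(m);a=m.mean(0);print(k,"cream far/boundary",onz("top",(a[0],a[1]-.5),.075),onz("top",(a[0],a[2]+.5),.075))
```

```text
g low near foot [ 0.4986 -0.4499  0.0384] top far foot [ 0.5973 -0.4507  0.0554] top ridge near/far [ 0.5015 -0.4053  0.0865] [ 0.5922 -0.4249  0.0865]
r top ridge near/far [0.4977 0.4233 0.0865] [0.593  0.4227 0.0865]
g cream far/boundary [ 0.5874 -0.4241  0.075 ] [ 0.5172 -0.4161  0.075 ]
r cream far/boundary [0.5875 0.4205 0.075 ] [0.5143 0.4185 0.075 ]
```

All six are nested within a few mm of the rack ends, with their tape at the labels. The key is up and the arm is clear, so I'm handing in.

```bash
python3 -c "
from workcell import robot
print(robot.hand_in())"
```

```text
the job is handed in; nothing more can be done
None
```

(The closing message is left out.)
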